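Assemble a covered firing box on the loading stand

TASK

Assemble the firing box for these crowns, centred on the round loading stand (not the square slab): first the dish, then the rack of crowns standing upright inside the dish, then the tall collar around the rack on the dish's rim, and last the lid on the collar with its knob up, each piece lined up squarely over the one below. Leave the low collar where it lies, and do not knock over the small jar.

Things in the scene. Friction and masses are not known exactly. Their poses are not given: they have to be found in the camera images.
- round_stand: Round loading stand, fixed to the bench: off-white refractory disc with an aluminium band, 110 mm diameter, flat top 24 mm above the bench. Origin: centre of the underside, z up.
- square_slab: Square cooling slab, fixed to the bench: same off-white material with an aluminium band, 110 x 110 mm, 24 mm high; not used in this job. Origin: centre of the underside, z up.
- dish: Shallow round white ceramic dish with a flat floor: outer diameter 64 mm, 14 mm high, straight wall 5 mm thick, floor 5 mm thick (inside 54 mm diameter, 9 mm deep). About 90 g, lies mouth up on the bench. Origin: centre of the underside, z up.
- crown_rack: Small terracotta-brown rack with three white tooth crowns in a row on top. Foot 34 (x) x 22 (y) x 6 mm high; upright rib 30 x 12 mm from 6 to 24 mm height; crowns 11 mm diameter, 10 mm apart along x, up to 36 mm. Grip across the rib (along y), fingertips 12 mm or more above its underside, to clear the dish's rim. About 60 g. Origin: centre of the underside, x along the row, z up.
- tall_collar: Tall round white ceramic collar (open tube standing on end): outer diameter 64 mm, inner 54 mm, 34 mm high, about 90 g. Origin: on the axis at the lower end, z up.
- low_collar: Low round white ceramic collar (open ring, bench visible through it): outer diameter 64 mm, inner 54 mm, 14 mm high, about 40 g; too low to cover the crowns, not used. Origin: on the axis at the lower end, z up.
- lid: Round white ceramic lid: flat disc 64 mm diameter and 8 mm thick with a central knob; neck 17 mm diameter from 8 to 12 mm height, widening to 20 mm between 16 and 26 mm height (its top). Grip it by the knob. Lies knob up, about 100 g. Origin: centre of the underside, z up.
- jar: Small closed jar with a white cap, 38 mm diameter, 42 mm high, loose on the bench among the parts; must stay standing. Origin: centre of the underside, z up.

How it is judged:
By the outcome, as a careful person would: the job done as asked, in the order asked, and still so for the second after the job is handed in, with the robot touching nothing.
It also fails if it takes over 106 s, if anything falls off the work surface, if the arm or the gripper's body presses on something with over 40 N, if the wrist force passes 120 N, or if a joint passes its speed limit or range.

ROBOT

A 7-joint arm with a two-finger parallel gripper is mounted at the origin on the work surface. World frame = base frame: x ahead of the robot, y to its left, z up, the work surface at z = 0. Lengths are in m, angles in rad, forces in N, time in s.
With the tool pointing down it reaches from about 0.425 to 0.925 m from the base axis. Payload 6.8 kg.
Tool frame: the origin (TCP) lies between the finger pads; the fingertips stand 14 mm ahead of it and the grasp point (between the pads) lies 5 mm behind it; z points along the fingers, y is the direction in which the jaws open and shut (so a half turn about z gives the same grasp; the last joint's range is limited). The gripper opens to 85 mm and grips with 20 to 120 N. Pads are 22 mm wide; open, the fingers measure 114 mm over their backs; the gripper's body (76 mm by 85 mm) begins 54 mm behind the grasp point. The pads swing forward as they close: fully open they stand 13 mm farther back than shut.
Start: joints at [1.03, 0.477, 0.022, 1.555, -0.011, 1.109, -0.083], TCP at [0.283, -0.613, 0.245] pointing down, gripper open.
Joint ranges: [-2.96, 2.96], [-0.34, 2.1], [-1.41, 1.46], [0.24, 2.44], [-1.37, 4.51], [0.17, 1.92], [-2.96, 2.96]. Speed limits (rad/s): [2.39, 2.39, 3.14, 3.14, 3.14, 3.14, 3.14].

INTERFACE

Orientations are given as a unit quaternion [w, x, y, z].
In Python, from station import bot gives the robot as it stands.
- The arm moves only by the shell command python3 -m crank 'ROWS' [FORCE]. ROWS is JSON, a list of rows, each a list of 3 entries, a list of its own where there are three numbers: the shift along the tool's x, y, z in m, then the turn, a rotation vector about the tool's x, y, z in degrees, then the finger opening in m, from 0 to 0.0854. A call has 1 to 10 rows; each row shifts and turns the commanded pose from where the row before left it, along the tool's axes as they then stand; what a row does not reach is not made up. A row lasts 1/8 s, in which the tool goes at most 62.5 mm and 10.7 degrees, less where a joint would pass 70% of its speed; a pose out of reach is approached as far as the arm can. A call is refused whole if a number of a shift passes 0.0625 or a number of a turn 10.7, either way. A call with a gripper value outside its range is refused whole. The fingers move at their own pace and stop on an object; FORCE is the grip in N (left out, the last holds). Time passes only in rows, so rows that do not move let the fingers close. It gives the time, the measured TCP pose, the force and the opening at its end, in the units of the state.
- bot.get_obs(): the state, without advancing time (a new reading comes with each control period).
- bot.read_camera(name): name is "scene" or "side" or "wrist"; returns (picture, depth): 480x640x3 uint8, red, green, blue; 480x640 float32, m along the optical axis (not along the pixel's ray), 0 where there is no reading.
- bot.calibration(name): a dict with "fx", "fy", "cx", "cy" (pixels), "D" ([k1, k2, p1, p2, k3] as OpenCV has them; the pictures are not rectified), "extrinsics" (4x4, takes a point from camera to world coordinates). Camera axes: x right, y down, z forward; pixel columns grow to the right and rows downward; lengths in m; the calibration is good to about 2 mm. A picture is of the moment at which its call begins: read the wrist's pose just before it. calibration takes no time and is no camera call; for the wrist camera it gives the pose at the moment of the call.
- bot.hand_in(): hands the job in, once; it reports no verdict.
The state is a dict: "t": time; "q": joint angles; "joint_vel": joint speeds; "joint_torque": joint torques, N m; "eef_pos": TCP position; "tool_rot": TCP orientation; "contact_force": force on the tool from outside, world axes, zero at the start; "torque": the same for the moment, N m; "gripper_width": opening from 0.0 (shut) to 1.0 (fully open).
Only numpy, scipy, OpenCV 4.12 (cv2) and the standard library are available. Lean on these libraries where they do the work, as an engineer would, in place of code of your own. Each camera call takes 0.05 s, during which the arm holds its last target.

## Working session

There is one attempt and no reset: what is moved stays moved. The work goes in short steps, Python scripts to look and compute and a shell command to move; the robot and the scene stay as the last step left them, time stands still between calls to the robot, and variables do not carry over. Pictures are saved under pics/ and viewed, and the job is handed in when it is done.

```bash
ls; mkdir -p pics; python3 - <<'E'
from station import bot
import cv2
o=bot.get_obs()
for k,v in o.items(): print(k,v)
for n in ["scene","side","wrist"]:
    c=bot.calibration(n); print(n,c)
    im,d=bot.read_camera(n)
    cv2.imwrite(f"pics/{n}0.png",im[:,:,::-1])
E
```

```text
pics
t 0.0
q [ 1.02990328  0.47779921  0.02235687  1.55646987 -0.01151981  1.10929674
 -0.08312028]
joint_vel [-0.00032722  0.00079895  0.00129891  0.00064367 -0.00128577  0.00011904
  0.00104909]
joint_torque [ 5.70151201e-05 -5.96451473e+01  1.60804119e+00 -2.81203669e+01
  1.24868556e-02  9.18611535e-03  9.07763592e-06]
eef_pos [ 0.28284162 -0.61224871  0.24431885]
tool_rot [-8.85064206e-04  9.76679544e-01  2.14700298e-01 -2.59927947e-04]
contact_force [ 0.57142123  0.65449886 -0.26478529]
torque [-0.00333748 -0.01722604 -0.00313423]
gripper_width 0.9981529834719697
scene {'fx': 497.4501055532938, 'fy': 497.4501055532938, 'cx': 315.9717541133877, 'cy': 237.9452221233012, 'D': array([-0.07418904,  0.        ,  0.        ,  0.        ,  0.        ]), 'extrinsics': array([[ 0.47013316,  0.65874258, -0.58739513,  1.17930071],
       [ 0.88258412, -0.35426793,  0.30909465, -0.33463983],
       [-0.00448145, -0.66374125, -0.74794884,  0.83933471],
       [ 0.        ,  0.        ,  0.        ,  1.        ]])}
side {'fx': 611.5765086438087, 'fy': 611.5765086438087, 'cx': 318.103408776894
[... 203 characters left out ...]
      [-5.35629900e-01,  6.52594606e-01, -5.35929931e-01,
         5.55191862e-01],
       [-9.17803541e-04, -6.35097067e-01, -7.72431792e-01,
         8.39571614e-01],
       [ 0.00000000e+00,  0.00000000e+00,  0.00000000e+00,
         1.00000000e+00]])}
wrist {'fx': 395.503933999688, 'fy': 395.503933999688, 'cx': 319.73107062737074, 'cy': 237.2590230830332, 'D': array([-0.04180045,  0.        ,  0.        ,  0.        ,  0.        ]), 'extrinsics': array([[ 0.41979597, -0.85861179, -0.29420595,  0.35888505],
       [-0.90761785, -0.39751836, -0.13494073, -0.5772472 ],
       [-0.00109057,  0.32367415, -0.94616799,  0.3748709 ],
       [ 0.        ,  0.        ,  0.        ,  1.        ]])}
```

View pics/scene0.png

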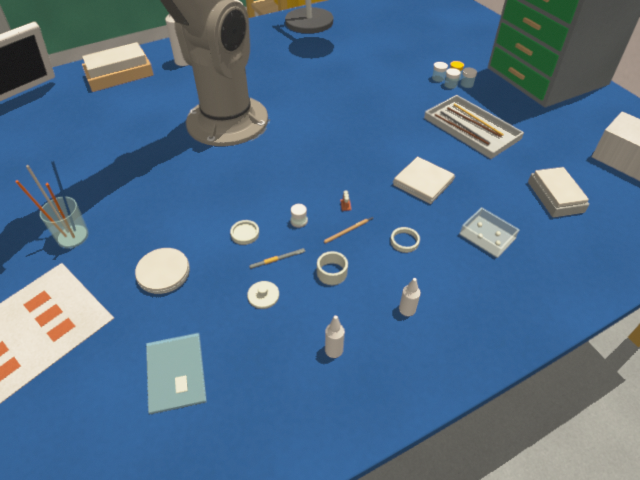

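View pics/side0.png

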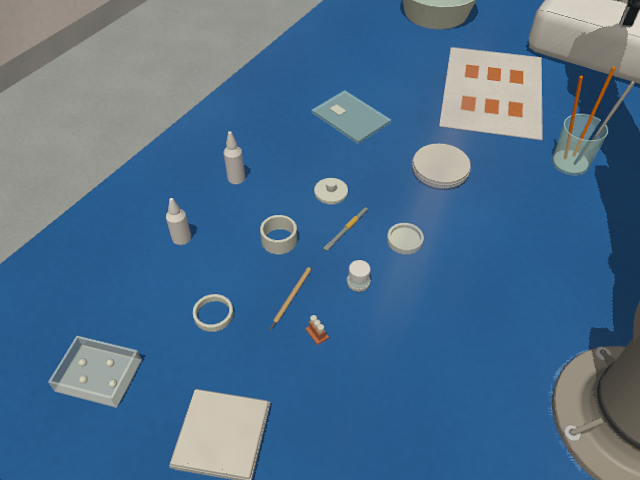

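View pics/wrist0.png

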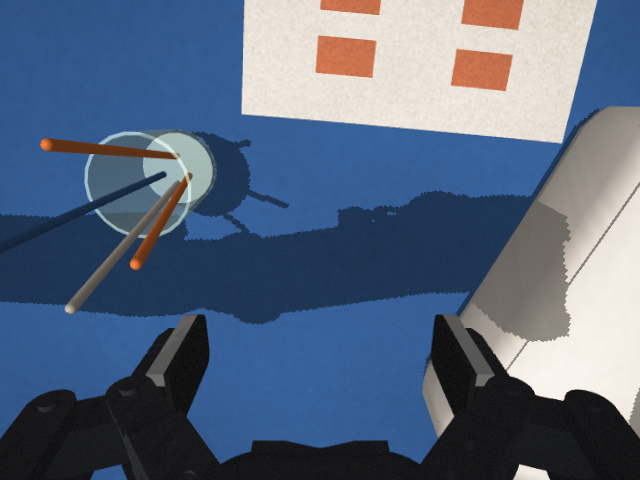

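The scene view shows the round stand at (162,270), dish (245,232), lid (263,294), tall collar (332,268), low collar (405,239), jar (299,215), rack (346,203) and slab (424,180). The side view agrees: dish (405,238), lid (331,190), tall collar (279,234), rack (317,328), stand (441,166). There is also a pencil and a brush lying around. Next I measure them.

```bash
cat > h.py <<'E'
import numpy as np, cv2
from station import bot
from scipy.optimize import least_squares
from scipy.spatial.transform import Rotation as R
def cal(n):
    c=bot.calibration(n); K=np.array([[c['fx'],0,c['cx']],[0,c['fy'],c['cy']],[0,0,1]]); return K,np.array(c['D']),np.array(c['extrinsics'])
def rays(C,uv):
    K,D,T=C
    p=cv2.undistortPoints(np.asarray(uv,float).reshape(-1,1,2),K,D).reshape(-1,2)
    d=np.c_[p,np.ones(len(p))]
    return d@T[:3,:3].T, T[:3,3]
def onplane(C,uv,z):
    d,o=rays(C,uv); s=(z-o[2])/d[:,2]; return o+d*s[:,None]
def cloud(C,d):
    H,W=d.shape; u,v=np.meshgrid(np.arange(W),np.arange(H))
    r,o=rays(C,np.c_[u.ravel(),v.ravel()])
    return (o+r*d.ravel()[:,None]).reshape(H,W,3)
def circ(P):
    f=lambda x:np.hypot(P[:,0]-x[0],P[:,1]-x[1])-x[2]
    m=P[:,:2].mean(0)
    r=least_squares(f,[m[0],m[1],.03],loss='soft_l1',f_scale=.001); return r.x
def mask(im):
    hsv=cv2.cvtColor(im,cv2.COLOR_RGB2HSV)
    h,s,v=cv2.split(hsv)
    return ((~((h>95)&(h<125)&(s>90)))).astype(np.uint8)
E
python3 - <<'E'
from h import *
seeds={'scene':dict(stand=(162,270),dish=(245,232),lid=(263,294),tall=(320,262),low=(405,239),jar=(299,215),rack=(346,203),slab=(424,180)),
'side':dict(stand=(441,166),dish=(405,238),lid=(331,190),tall=(279,234),low=(213,313),jar=(359,276),rack=(317,328),slab=(220,435))}
for n in seeds:
    C=cal(n); im,d=bot.read_camera(n); P=cloud(C,d); m=mask(im)
    nc,lab,st,ce=cv2.connectedComponentsWithStats(m)
    bench=np.median(P[(m==0)&(d>0)][:,2]); print(n,'bench z',bench)
    for k,(u,v) in seeds[n].items():
        # nearest component
        ys,xs=np.nonzero(m); 
        big=st[lab[ys,xs],4]>30
        ys,xs=ys[big],xs[big]
        i=np.argmin((xs-u)**2+(ys-v)**2); l=lab[ys[i],xs[i]]
        mm=(lab==l)&(d>0); Q=P[mm]
        # image contour cast on top plane
        ztop=dict(stand=.024,dish=.014,lid=.008,tall=.034,low=.014,jar=.042,rack=.006,slab=.024)[k]
        top=Q[np.abs(Q[:,2]-ztop-(0))<.006]
        print(k,'area',st[l,4],'z90 %.4f'%np.percentile(Q[:,2],95),'n',len(top),'mean',top[:,:2].mean(0).round(4) if len(top) else None,
          'bboxmid',((top.min(0)+top.max(0))/2)[:2].round(4),'size',(top.max(0)-top.min(0))[:2].round(4))
E
```

```text
scene bench z -0.0001487920963926248
stand area 2025 z90 0.0267 n 1753 mean [ 0.461  -0.3238] bboxmid [ 0.4586 -0.3228] size [0.1133 0.1101]
dish area 608 z90 0.0153 n 244 mean [ 0.4328 -0.1249] bboxmid [ 0.4324 -0.1237] size [0.0692 0.0643]
lid area 737 z90 0.0260 n 586 mean [ 0.6121 -0.1584] bboxmid [ 0.6083 -0.1568] size [0.064  0.0642]
tall area 789 z90 0.0354 n 251 mean [ 0.6244 -0.0066] bboxmid [ 0.6231 -0.0055] size [0.0664 0.065 ]
low area 420 z90 0.0154 n 216 mean [0.6241 0.1805] bboxmid [0.6217 0.181 ] size [0.0657 0.0647]
jar area 372 z90 0.0442 n 155 mean [ 0.4579 -0.0008] bboxmid [ 4.558e-01 -2.000e-04] size [0.0377 0.0356]
rack area 182 z90 0.0369 n 81 mean [0.463  0.1225] bboxmid [0.4504 0.1293] size [0.063  0.0469]
slab area 1746 z90 0.0256 n 1370 mean [0.4878 0.3325] bboxmid [0.4847 0.3335] size [0.141  0.1418]
side bench z -0.0007046566438516089
stand area 2179 z90 0.0252 n 1778 mean [ 0.4573 -0.3174] bboxmid [ 0.4585 -0.3207] size [0.1098 0.1157]
dish area 953 z90 0.0144 n 318 mean [ 0.4326 -0.1216] bboxmid [ 0.4333 -0.1235] size [0.0628 0.0668]
lid area 725 z90 0.0252 n 576 mean [ 0.606  -0.1511] bboxmid [ 0.6089 -0.1557] size [0.0646 0.0653]
tall area 1042 z90 0.0345 n 335 mean [ 0.6221 -0.0021] bboxmid [ 0.6232 -0.0022] size [0.0631 0.0654]
low area 678 z90 0.0153 n 415 mean [0.6238 0.1857] bboxmid [0.6245 0.1845] size [0.064  0.0647]
jar area 635 z90 0.0429 n 309 mean [0.4561 0.0042] bboxmid [0.4571 0.0022] size [0.0349 0.0387]
rack area 395 z90 0.0368 n 155 mean [0.4601 0.1308] bboxmid [0.4661 0.1227] size [0.0465 0.0388]
slab area 6753 z90 0.0258 n 6192 mean [0.4823 0.3412] bboxmid [0.4842 0.3387] size [0.14   0.1399]
```

```bash
python3 - <<'E'
from h import *
for n in ['scene','side']:
    C=cal(n); im,d=bot.read_camera(n); P=cloud(C,d); 
    Q=P[d>0]
    s=Q[(Q[:,0]>.15)&(Q[:,0]<.7)&(Q[:,1]>-.62)&(Q[:,1]<.3)&(Q[:,2]>.05)&(Q[:,2]<.4)]
    if len(s):
        ij=(s[:,:2]//.05).astype(int)
        for c in np.unique(ij,axis=0):
            t=s[(ij==c).all(1)]; 
            if len(t)>4: print(n,(c*.05).round(2),len(t),t[:,2].max().round(3))
C=cal('wrist'); im,d=bot.read_camera('wrist'); P=cloud(C,d)
o=bot.get_obs(); q=o['tool_rot']; Rm=R.from_quat([*q[1:],q[0]]).as_matrix()
T=(P-o['eef_pos'])@Rm
for u,v in [(203,320),(206,335),(190,325),(160,375),(190,380),(437,320),(440,340),(480,375)]: print(u,v,d[v,u],T[v,u].round(4))
s=(d>0)&(d<.3); print('max tool z finger',np.percentile(T[s][:,2],[90,99,100]))
print(Rm.round(3))
E
```

```text
scene [ 0.2  -0.55] 172 0.192
scene [ 0.2 -0.5] 542 0.194
scene [ 0.2  -0.45] 31 0.193
scene [ 0.25 -0.55] 237 0.194
scene [ 0.25 -0.5 ] 487 0.195
scene [ 0.25 -0.45] 85 0.092
side [ 0.2  -0.55] 264 0.192
side [ 0.2 -0.5] 549 0.191
side [ 0.2  -0.45] 303 0.192
side [ 0.25 -0.6 ] 311 0.299
side [ 0.25 -0.55] 448 0.304
side [ 0.25 -0.5 ] 382 0.192
side [ 0.25 -0.45] 246 0.091
203 320 0.14444838 [ 0.0081 -0.043  -0.0035]
206 335 0.14688268 [ 0.0016 -0.0426 -0.0032]
190 325 0.13572761 [ 0.011  -0.0449 -0.0117]
160 375 0.10931245 [ 0.0118 -0.0448 -0.0394]
190 380 0.12822066 [-0.0021 -0.0426 -0.0241]
437 320 0.14363612 [ 0.0086  0.0427 -0.0042]
440 340 0.13845393 [ 0.0046  0.0423 -0.0111]
480 375 0.110786386 [ 0.0109  0.0453 -0.0382]
max tool z finger [0.14201468 0.16967877 0.18651258]
[[ 0.908  0.419 -0.   ]
 [ 0.419 -0.908  0.   ]
 [ 0.    -0.    -1.   ]]
```

```bash
python3 -m crank '[[[0,0,-0.03],[0,0,0],0.0854],[[0.04,-0.034,-0.03],[0,0,0],0.0854],[[0.04,-0.034,0],[0,0,0],0.0854],[[0.04,-0.034,0],[0,0,0],0.0854],[[0.04,-0.034,0],[0,0,0],0.0854],[[0.04,-0.034,0],[0,0,0],0.0854],[[0.04,-0.034,0],[0,0,0],0.0854],[[0.04,-0.034,0],[0,0,0],0.0854],[[0.04,-0.034,0],[0,0,0],0.0854]]' 30
python3 -m crank '[[[0,0,0],[0,0,-9.3],0.0854],[[0,0,0],[0,0,-9.3],0.0854],[[0,0,0],[0,0,-9.3],0.0854],[[0,0,0],[0,0,-9.3],0.0854],[[0,0,0],[0,0,-9.3],0.0854],[[0,0,0],[0,0,-9.3],0.0854],[[0,0,0],[0,0,-9.4],0.0854],[[0,0,0],[0,0,0],0.0854]]'
python3 - <<'E'
from h import *
np.savez('w1.npz',*[]) 
C=cal('wrist'); o=bot.get_obs(); im,d=bot.read_camera('wrist')
q=o['tool_rot']; print(o['t'],o['eef_pos'],R.from_quat([*q[1:],q[0]]).as_matrix().round(3))
cv2.imwrite('pics/w1.png',im[:,:,::-1])
import pickle; pickle.dump((C,im,d,o),open('w1.pkl','wb'))
E
```

```text
t: 1.52
eef_pos: [0.46, -0.2301, 0.3056]
tool_rot: [0.0, 0.977, 0.215, 0.0]
contact_force: [0.8, 0.1, 0.6]
gripper_width: 1.0
t: 2.52
eef_pos: [0.4595, -0.2317, 0.3054]
tool_rot: [0.0, 0.708, 0.707, 0.0]
contact_force: [0.3, 0.4, 0.7]
gripper_width: 0.998
2.525 [ 0.45949283 -0.23171044  0.30539078] [[ 0.002  1.     0.   ]
 [ 1.    -0.002 -0.   ]
 [-0.     0.    -1.   ]]
```

View pics/w1.png

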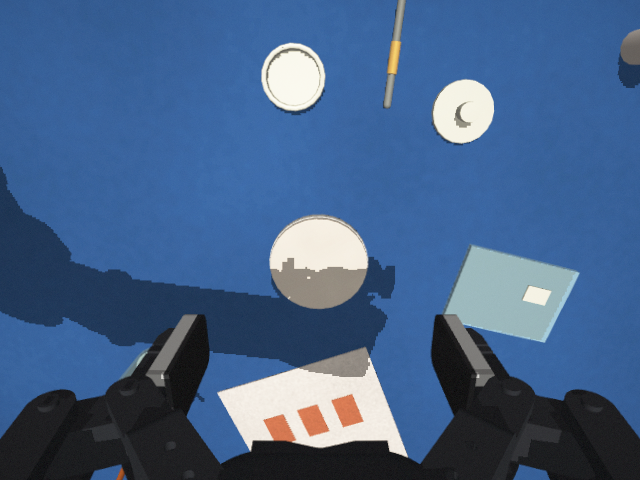

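The wrist view shows the dish at (293,77), the stand top at (319,261) and the lid at (463,111). I'll fit circles on the known height planes.

```bash
cat >> h.py <<'E'
def fitcirc(C,im,d,uv,zt,rmax,zlo=None):
    """outer contour of the non-blue component near uv, cast on plane zt; circle fit"""
    m=mask(im)
    if zlo is not None:
        P=cloud(C,d); m=(m>0)&(P[:,:,2]>zlo)&(d>0); m=m.astype(np.uint8)
    W=onplane(C,np.stack(np.meshgrid(np.arange(640),np.arange(480)),-1).reshape(-1,2),zt).reshape(480,640,3)
    c0=onplane(C,[uv],zt)[0]
    m&=(np.hypot(W[:,:,0]-c0[0],W[:,:,1]-c0[1])<rmax).astype(np.uint8)
    cs,_=cv2.findContours(m,cv2.RETR_EXTERNAL,cv2.CHAIN_APPROX_NONE)
    c=max(cs,key=cv2.contourArea).reshape(-1,2)
    h=cv2.convexHull(c).reshape(-1,2)
    Q=onplane(C,c,zt)
    r=circ(Q); res=np.hypot(Q[:,0]-r[0],Q[:,1]-r[1])-r[2]
    return r, np.std(res)
E
python3 - <<'E'
from h import *
import pickle; C,im,d,o=pickle.load(open('w1.pkl','rb'))
for k,uv,z,rm,zl in [('dish',(293,77),.014,.045,None),('dishz',(293,77),.014,.045,.009),('stand',(319,261),.024,.075,None),('standz',(319,261),.024,.075,.02),('lid',(463,111),.008,.045,None),('lidz',(463,111),.008,.045,.004)]:
    r,s=fitcirc(C,im,d,uv,z,rm,zl); print(k,r.round(4),s.round(5))
P=cloud(C,d)
for u,v in [(293,77),(319,240),(310,290),(463,135),(300,200)]: print(u,v,P[v-2:v+3,u-2:u+3].reshape(-1,3).mean(0).round(4))
E
```

```text
dish [ 0.4331 -0.1239  0.0318] 0.0003
dishz [ 0.4331 -0.1238  0.0311] 0.00032
stand [ 0.4581 -0.3201  0.0564] 0.00081
standz [ 0.4577 -0.3219  0.0548] 0.00055
lid [ 0.6084 -0.1566  0.0322] 0.00037
lidz [ 0.6083 -0.1566  0.0317] 0.00057
293 77 [ 0.4328 -0.1233  0.0069]
319 240 [ 0.4588 -0.2859  0.0423]
310 290 [ 0.4489 -0.3443  0.0423]
463 135 [ 0.6108 -0.1802  0.0098]
300 200 [ 0.4375 -0.2523  0.0021]
```

```bash
python3 -m crank '[[[0.036,-0.009,0.03],[0,0,0],0.078],[[0.036,-0.009,0.04],[0,0,0],0.078],[[0.0356,-0.0087,0.045],[0,0,0],0.078],[[0,0,0.045],[0,0,0],0.078],[[0,0,0.045],[0,0,0],0.078],[[0,0,0.035],[0,0,0],0.078],[[0,0,0.015],[0,0,0],0.078],[[0,0,0],[0,0,0],0.078]]' 30
python3 - <<'E'
from h import *
C=cal('wrist'); o=bot.get_obs(); im,d=bot.read_camera('wrist')
print(o['eef_pos'].round(4),o['gripper_width'])
cv2.imwrite('pics/w2.png',im[:,:,::-1])
P=cloud(C,d); T=(P-o['eef_pos']); s=(d>0)&(d<.16)
print(np.percentile(T[s][:,2],[0,1,2,5]))
E
```

```text
t: 3.58
eef_pos: [0.4327, -0.1239, 0.05]
tool_rot: [-0.001, 0.708, 0.707, -0.0]
contact_force: [-0.3, 0.7, -0.1]
gripper_width: 0.918
[ 0.4327 -0.1239  0.05  ] 0.9181326989065599
[-0.0505535  -0.04933645 -0.04908088 -0.04870676]
```

View pics/w2.png

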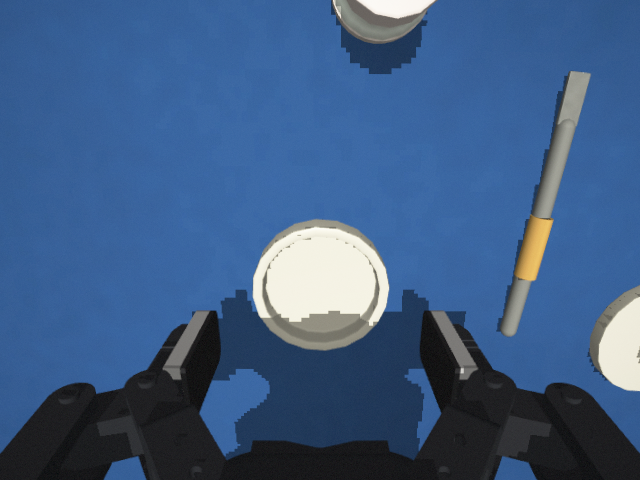

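The dish is centred between the fingers at (320,285), with the jar clear at the top. I'll descend and grip.

```bash
python3 -m crank '[[[0,0,0.018],[0,0,0],0.078],[[0,0,0.014],[0,0,0],0.078],[[0,0,0.006],[0,0,0],0.078],[[0,0,0],[0,0,0],0.058],[[0,0,0],[0,0,0],0.056],[[0,0,0],[0,0,0],0.056],[[0,0,0],[0,0,0],0.056],[[0,0,0],[0,0,0],0.056]]' 35
python3 -m crank '[[[0,0,-0.005],[0,0,0],0.056],[[0,0,-0.02],[0,0,0],0.056],[[0,0,-0.03],[0,0,0],0.056],[[0,0,-0.03],[0,0,0],0.056],[[0,0,0],[0,0,0],0.056]]'
python3 - <<'E'
from h import *
C=cal('wrist'); o=bot.get_obs(); im,d=bot.read_camera('wrist')
print(o['eef_pos'].round(4),o['gripper_width'])
cv2.imwrite('pics/w3.png',im[:,:,::-1])
E
```

```text
t: 4.62
eef_pos: [0.4329, -0.1241, 0.0129]
tool_rot: [0.0, 0.707, 0.707, -0.0]
contact_force: [-2.3, 0.4, 6.7]
gripper_width: 0.741
t: 5.25
eef_pos: [0.4345, -0.1245, 0.0994]
tool_rot: [0.002, 0.707, 0.707, 0.001]
contact_force: [-0.2, -1.4, -1.2]
gripper_width: 0.739
[ 0.4345 -0.1245  0.0994] 0.7386459304638296
```

View pics/w3.png

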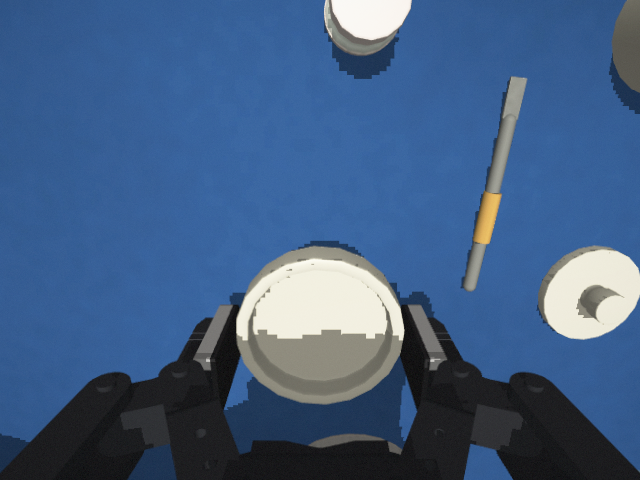

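Dish held level at (320,325), bench clear below it. Next I carry it to the stand.

```bash
python3 -m crank '[[[-0.025,0.003,0],[0,0,0],0.056],[[-0.04,0.005,0],[0,0,0],0.056],[[-0.045,0.006,0],[0,0,0],0.056],[[-0.045,0.006,0],[0,0,0],0.056],[[-0.03,0.004,0],[0,0,0],0.056],[[-0.013,0.001,0],[0,0,0],0.056],[[0,0,0],[0,0,0],0.056],[[0,0,0],[0,0,0],0.056]]'
python3 - <<'E'
from h import *
o=bot.get_obs();C=cal('wrist');  im,d=bot.read_camera('wrist')
q=o['tool_rot'];print(o['eef_pos'].round(4),o['gripper_width'],R.from_quat([*q[1:],q[0]]).as_matrix().round(3))
cv2.imwrite('pics/w4.png',im[:,:,::-1])
import pickle; pickle.dump((C,im,d,o),open('w4.pkl','wb'))
E
```

```text
t: 6.3
eef_pos: [0.4578, -0.3201, 0.0969]
tool_rot: [-0.001, 0.706, 0.708, 0.0]
contact_force: [0.6, 0.9, 0.2]
gripper_width: 0.731
[ 0.4578 -0.3201  0.0969] 0.7314138554773847 [[-0.002  1.    -0.001]
 [ 1.     0.002  0.001]
 [ 0.001 -0.001 -1.   ]]
```

View pics/w4.png

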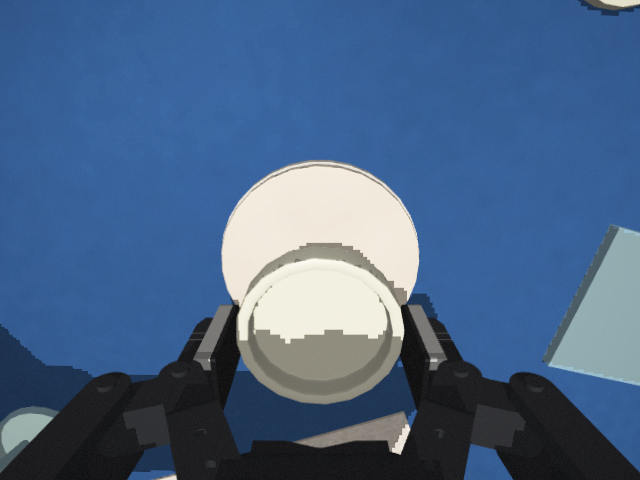

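```bash
python3 - <<'E'
from h import *
import pickle; C,im,d,o=pickle.load(open('w4.pkl','rb'))
m=mask(im); P=cloud(C,d)
# stand: right/left/top arc, contour pts with v<300, cast on top plane with depth mask
W=onplane(C,np.stack(np.meshgrid(np.arange(640),np.arange(480)),-1).reshape(-1,2),.024).reshape(480,640,3)
for zl in (None,.016):
    mm=m.copy()
    if zl: mm&=((P[:,:,2]>zl)).astype(np.uint8)
    mm[300:]=0; mm[:,:200]=0; mm[:,440:]=0; mm[:120]=0
    cs,_=cv2.findContours(mm,cv2.RETR_EXTERNAL,cv2.CHAIN_APPROX_NONE); c=max(cs,key=cv2.contourArea).reshape(-1,2)
    c=c[(c[:,1]<285)]
    Q=onplane(C,c,.024); print('stand',circ(Q).round(4))
    f=lambda x:np.hypot(Q[:,0]-x[0],Q[:,1]-x[1])-.055
    print(' fixed r',least_squares(f,[.458,-.322]).x.round(4))
print(P[220,320],P[300,300])
# dish rim: inner edge contour of bright? use outer bottom arc: component v>300
hsv=cv2.cvtColor(im,cv2.COLOR_RGB2HSV)
g=cv2.cvtColor(im,cv2.COLOR_RGB2GRAY)
print(g[255:270,320], g[395:412,320]); print(g[325,232:262],g[325,380:410])
E
```

```text
stand [ 0.458  -0.3193  0.0547]
 fixed r [ 0.458  -0.3197]
stand [ 0.4581 -0.3197  0.0546]
 fixed r [ 0.4581 -0.3201]
[ 0.45813541 -0.29607432  0.02475592] [ 0.45049846 -0.3088464   0.09098759]
[153 153 160 184 229 249 247 245 243 241 239 237 235 233 230] [130 142 141 141 137 136 137 136 109  60  49  52  48  53  52  50  54]
[ 18  19  19  18  93 136 202 239 239 239 238 238 236 236 236 213 146 103
  98 100 104 128 210 238 239 239 239 239 239 238] [239 239 240 239 238 238 222 134 111 100 103 146 235 236 237 238 238 238
 237 238 239 237 234 187  22  19  18  19  18  14]
```

```bash
python3 - <<'E'
from h import *
import pickle; C,im,d,o=pickle.load(open('w4.pkl','rb'))
g=cv2.cvtColor(im,cv2.COLOR_RGB2GRAY)
print(g[155:175,320])
mm=(g>215).astype(np.uint8); mm[300:]=0; mm[:,:200]=0; mm[:,440:]=0
cs,_=cv2.findContours(mm,cv2.RETR_EXTERNAL,cv2.CHAIN_APPROX_NONE); c=max(cs,key=cv2.contourArea).reshape(-1,2)
c=c[(c[:,1]<285)]
c=c[(np.abs(c[:,0]-320)>85)|(c[:,1]<230)]
Q=onplane(C,c,.024); print(circ(Q))
f=lambda x:np.hypot(Q[:,0]-x[0],Q[:,1]-x[1])-.055
print(least_squares(f,[.458,-.322],loss='soft_l1',f_scale=.0005).x.round(4))
for z in (.096,.098,.1):
    q=onplane(C,[(320,258),(320,403.3),(236.7,325),(403.5,325)],z); print(z,q.round(4),'cy',q[:2,1].mean(),'D',np.ptp(q[:2,1]))
E
```

```text
[ 94  92  94  94 101 130 147 225 221 162 148 190 239 238 237 237 236 237
 237 235]
[ 0.45821661 -0.32047339  0.05421463]
[ 0.4582 -0.3212]
0.096 [[ 0.4582 -0.2894  0.096 ]
 [ 0.4583 -0.354   0.096 ]
 [ 0.4265 -0.317   0.096 ]
 [ 0.4901 -0.3168  0.096 ]] cy -0.3217116173513449 D 0.06466773223021488
0.098 [[ 0.4582 -0.2886  0.098 ]
 [ 0.4583 -0.3523  0.098 ]
 [ 0.4269 -0.3158  0.098 ]
 [ 0.4896 -0.3156  0.098 ]] cy -0.3204195334260182 D 0.06368400562338672
0.1 [[ 0.4582 -0.2878  0.1   ]
 [ 0.4583 -0.3505  0.1   ]
 [ 0.4274 -0.3146  0.1   ]
 [ 0.4891 -0.3144  0.1   ]] cy -0.3191274495006915 D 0.0627002790165585
```

```bash
python3 -m crank '[[[-0.001,0,0.02],[0,0,0],0.056],[[0,0,0.02],[0,0,0],0.056],[[0,0,0.012],[0,0,0],0.056],[[0,0,0.004],[0,0,0],0.056],[[0,0,0.002],[0,0,0],0.056],[[0,0,0],[0,0,0],0.056]]'

```

```text
t: 7.1
eef_pos: [0.4581, -0.3231, 0.0397]
tool_rot: [0.0, 0.707, 0.707, 0.0]
contact_force: [-0.4, 0.7, -2.1]
gripper_width: 0.734
```

```bash
python3 -m crank '[[[0.002,0,0],[0,0,0],0.056],[[0,0,0.001],[0,0,0],0.056],[[0,0,0.001],[0,0,0],0.056],[[0,0,0],[0,0,0],0.056]]'

```

```text
t: 7.6
eef_pos: [0.4578, -0.3211, 0.0372]
tool_rot: [-0.0, 0.707, 0.707, -0.0]
contact_force: [-0.3, 0.1, -1.1]
gripper_width: 0.735
```

```bash
python3 -m crank '[[[0,0,0.001],[0,0,0],0.056],[[0,0,0],[0,0,0],0.056]]'

```

```text
t: 7.85
eef_pos: [0.4579, -0.3211, 0.0369]
tool_rot: [0.0, 0.707, 0.707, -0.0]
contact_force: [-2.5, 0.9, 6.1]
gripper_width: 0.737
```

Contact at the expected height, 6 N. I'll release and back off, then check.

```bash
python3 -m crank '[[[0,0,0],[0,0,0],0.066],[[0,0,0],[0,0,0],0.072],[[0,0,0],[0,0,0],0.078],[[0,0,0],[0,0,0],0.08],[[0,0,-0.02],[0,0,0],0.08],[[0,0,-0.04],[0,0,0],0.08],[[0,0,-0.05],[0,0,0],0.08],[[0,0,-0.05],[0,0,0],0.08],[[0,0,-0.03],[0,0,0],0.08],[[0,0,0],[0,0,0],0.08]]'
python3 -m crank '[[[0.03,0,0],[0,0,0],0.08],[[0,0,0],[0,0,0],0.08]]'
python3 - <<'E'
from h import *
o=bot.get_obs();C=cal('wrist');  im,d=bot.read_camera('wrist')
print(o['eef_pos'].round(4),o['gripper_width'])
cv2.imwrite('pics/w5.png',im[:,:,::-1])
import pickle; pickle.dump((C,im,d,o),open('w5.pkl','wb'))
E
```

```text
t: 9.1
eef_pos: [0.4592, -0.3218, 0.229]
tool_rot: [0.003, 0.707, 0.707, 0.0]
contact_force: [-0.5, 0.5, -0.6]
gripper_width: 0.937
t: 9.35
eef_pos: [0.4575, -0.2885, 0.2251]
tool_rot: [-0.001, 0.706, 0.708, 0.0]
contact_force: [0.1, 0.8, 0.6]
gripper_width: 0.939
[ 0.4575 -0.2885  0.2251] 0.939032085297987
```

View pics/w5.png

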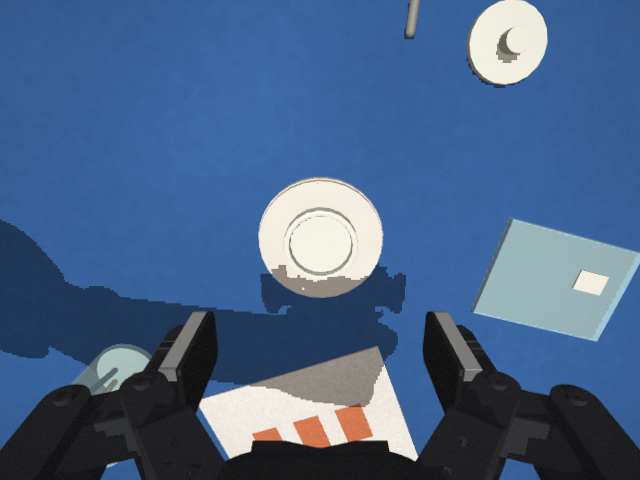

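```bash
python3 - <<'E'
from h import *
import pickle; C,im,d,o=pickle.load(open('w5.pkl','rb'))
cv2.imwrite('pics/w5c.png',cv2.resize(im[165:310,245:400],None,fx=4,fy=4,interpolation=cv2.INTER_NEAREST)[:,:,::-1])
r,s=fitcirc(C,im,d,(320,238),.024,.075,.017); print('stand',r.round(4),s)
E
```

```text
stand [ 0.4578 -0.321   0.0554] 0.0004975432149020881
```

View pics/w5c.png

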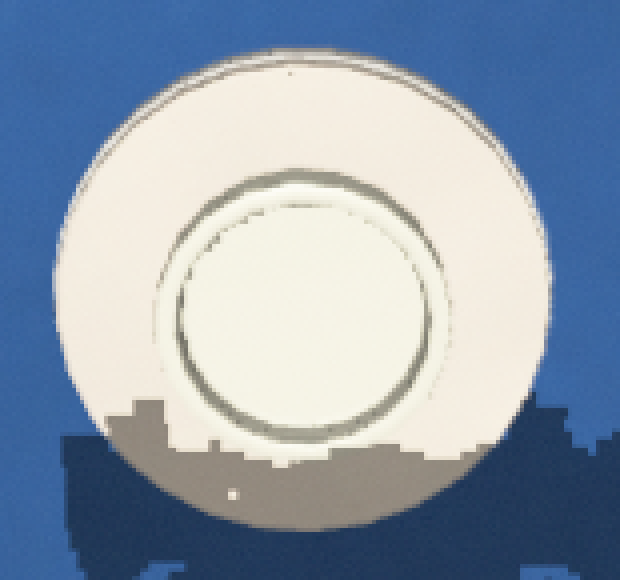

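```bash
python3 - <<'E'
from h import *
import pickle; C,im,d,o=pickle.load(open('w5.pkl','rb'))
f=lambda L,z: onplane(C,[(245+x/4-.5,165+y/4-.5) for x,y in L],z)[:,:2].round(4)
a=f([(303,63),(303,530),(55,290),(551,290)],.024); print('stand',a,a[:2].mean(0),a[2:].mean(0),np.ptp(a[:2,1]),np.ptp(a[2:,0]))
a=f([(303,183),(303,461),(158,320),(449,320)],.038); print('rim',a,a[:2].mean(0),a[2:].mean(0),np.ptp(a[:2,1]),np.ptp(a[2:,0]))
a=f([(303,205),(303,441),(178,320),(431,320)],.038); print('in rim (far/side edges)',a[2:].mean(0))
E
```

```text
stand [[ 0.4578 -0.2671]
 [ 0.4583 -0.377 ]
 [ 0.403  -0.318 ]
 [ 0.513  -0.3175]] [ 0.45805 -0.32205] [ 0.458   -0.31775] 0.1099 0.10999999999999999
rim [[ 0.4579 -0.2895]
 [ 0.4582 -0.3528]
 [ 0.4271 -0.3199]
 [ 0.4892 -0.3196]] [ 0.45805 -0.32115] [ 0.45815 -0.31975] 0.06330000000000002 0.062100000000000044
in rim (far/side edges) [ 0.45835 -0.31975]
```

Dish sits within 1 mm of the stand's centre. Next, over to the rack.

```bash
python3 -m crank '[[[0.03,0,0],[0,0,0],0.06],[[0.05,0,0],[0,0,0],0.06],[[0.05,0,0],[0,0,0],0.06],[[0.05,0,0],[0,0,0],0.05],[[0.05,0,0],[0,0,0],0.05],[[0.05,0,0],[0,0,0],0.05],[[0.04,0,0],[0,0,0],0.05],[[0.03,0,0],[0,0,0],0.05],[[0,0,0],[0,0,0],0.05],[[0,0,0],[0,0,0],0.05]]' 30
python3 - <<'E'
from h import *
o=bot.get_obs();C=cal('wrist');  im,d=bot.read_camera('wrist')
print(o['eef_pos'].round(4),o['gripper_width'])
cv2.imwrite('pics/w6.png',im[:,:,::-1])
import pickle; pickle.dump((C,im,d,o),open('w6.pkl','wb'))
E
```

```text
t: 10.65
eef_pos: [0.4579, 0.0577, 0.2258]
tool_rot: [-0.0, 0.708, 0.707, -0.001]
contact_force: [-0.4, -0.7, 1.2]
gripper_width: 0.587
[0.4579 0.0577 0.2258] 0.5868605334339649
```

View pics/w6.png

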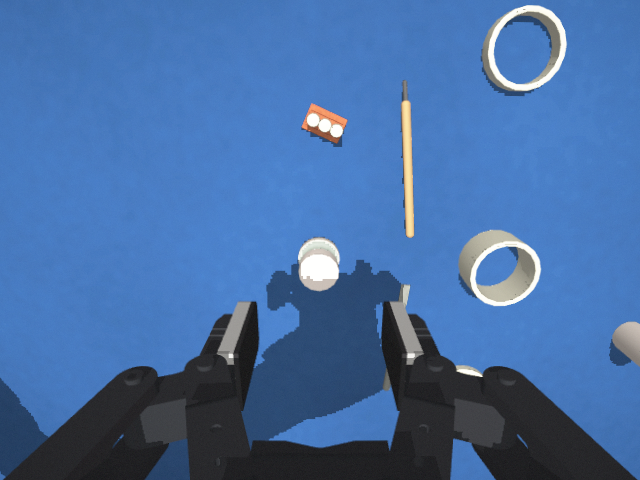

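The rack is at (325,123), its row tilted slightly in the image. The low and tall collars are at (525,48) and (500,268).

```bash
python3 - <<'E'
from h import *
import pickle; C,im,d,o=pickle.load(open('w6.pkl','rb'))
sub=im[95:155,290:360]; cv2.imwrite('pics/w6c.png',cv2.resize(sub,None,fx=8,fy=8,interpolation=cv2.INTER_NEAREST)[:,:,::-1])
hsv=cv2.cvtColor(im,cv2.COLOR_RGB2HSV); roi=np.zeros(im.shape[:2],bool); roi[95:155,290:360]=1
h,s,v=cv2.split(hsv)
org=roi&((h<20)|(h>170))&(s>100)
wh=roi&(s<60)&(v>150)
print(org.sum(),wh.sum())
ys,xs=np.nonzero(org|wh)
Q=onplane(C,np.c_[xs,ys],.006)
r=cv2.minAreaRect((Q[:,:2]*1000).astype(np.float32)); print('foot rect',r)
# crowns: white pixels cast at z .034; PCA
ys,xs=np.nonzero(wh); Q=onplane(C,np.c_[xs,ys],.034)[:,:2]
m=Q.mean(0); e,V=np.linalg.eigh(np.cov((Q-m).T)); print('crowns',m,'dir',np.degrees(np.arctan2(V[1,1],V[0,1])),'ext',np.ptp((Q-m)@V,axis=0))
P=cloud(C,d); print('top z',np.percentile(P[wh][:,2],[50,95]), 'bench',P[150,250])
m2=P[wh]; m2=m2[m2[:,2]>.03]; print(m2.mean(0))
E
```

```text
577 428
foot rect ((461.8450012207031, 124.43856811523438), (22.24542808532715, 34.58280944824219), 66.30904388427734)
crowns [0.46139816 0.124659  ] dir 154.54256185292436 ext [0.01827644 0.0319857 ]
top z [0.03754818 0.03885823] bench [0.39613404 0.10130288 0.00079075]
[0.46159246 0.12464411 0.03905853]
```

View pics/w6c.png

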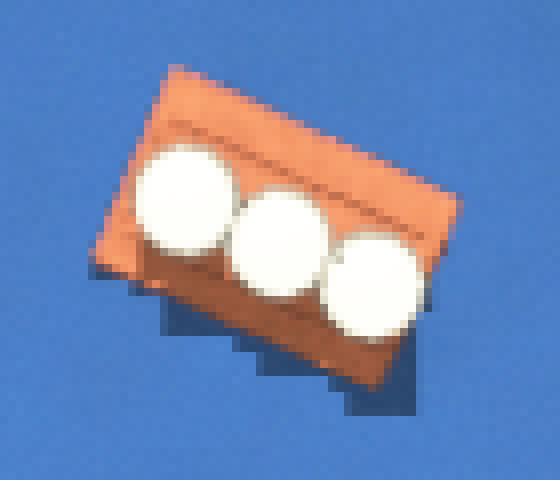

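```bash
python3 - <<'E'
from h import *
import pickle
for f in ['w1','w4','w6']:
    C,im,d,o=pickle.load(open(f+'.pkl','rb')); P=cloud(C,d); T=P-o['eef_pos']
    s=(d>0)&(d<.2)&(T[:,:,2]>-.03); s[:,210:430]&= (f=='w6'); s[:290]=0; s[350:]=0; s[:,265:375]=0
    print(f,o['gripper_width'].round(3),'tool z max',np.percentile(-T[s][:,2],[90,95,99,100]).round(4))
E
python3 -m crank '[[[0.03,0.002,0.02],[0,0,0],0.05],[[0.0365,0.002,0.03],[0,0,0],0.05],[[0,0,0.03],[0,0,-9.3],0.05],[[0,0,0.02],[0,0,-9.3],0.05],[[0,0,0],[0,0,-9.3],0.05],[[0,0,0],[0,0,-9.4],0.05],[[0,0,0],[0,0,-9.4],0.05],[[0,0,0],[0,0,-9.4],0.045],[[0,0,0],[0,0,-9.4],0.04],[[0,0,0],[0,0,0],0.04]]' 30
python3 -m crank '[[[0,0,0],[0,0,0],0.035],[[0,0,0],[0,0,0],0.035]]'
python3 - <<'E'
from h import *
o=bot.get_obs();C=cal('wrist');  im,d=bot.read_camera('wrist')
q=o['tool_rot'];print(o['eef_pos'].round(4),o['gripper_width'],R.from_quat([*q[1:],q[0]]).as_matrix().round(3))
cv2.imwrite('pics/w7.png',im[:,:,::-1])
import pickle; pickle.dump((C,im,d,o),open('w7.pkl','wb'))
E
```

```text
t: 11.95
eef_pos: [0.4621, 0.1239, 0.1259]
tool_rot: [-0.0, 0.214, 0.977, -0.0]
contact_force: [0.4, 0.1, 0.2]
gripper_width: 0.469
t: 12.2
eef_pos: [0.4619, 0.1251, 0.1263]
tool_rot: [0.0, 0.213, 0.977, -0.0]
contact_force: [1.6, 0.1, -0.4]
gripper_width: 0.406
[0.4619 0.1251 0.1263] 0.40623287773353245 [[-0.909  0.417  0.   ]
 [ 0.417  0.909 -0.   ]
 [-0.    -0.    -1.   ]]Traceback (most recent call last):
  File "<stdin>", line 6, in <module>
AttributeError: 'float' object has no attribute 'round'
```

View pics/w7.png

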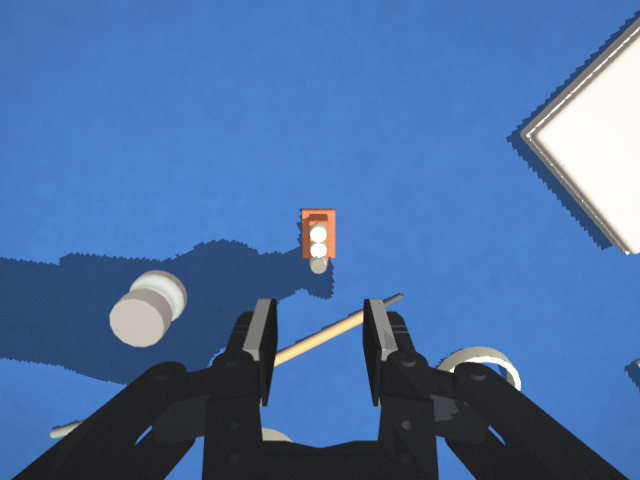

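The rack's row stands vertical at column 318–319, midway between the fingers, so it is aligned. Before descending, a check of fingertip reach against opening.

```bash
python3 - <<'E'
from h import *
import pickle
for f in ['w1','w4','w7']:
    C,im,d,o=pickle.load(open(f+'.pkl','rb')); P=cloud(C,d); T=(P-o['eef_pos'])
    q=o['tool_rot']; T=T@R.from_quat([*q[1:],q[0]]).as_matrix()
    g=cv2.cvtColor(im,cv2.COLOR_RGB2GRAY)
    s=(d>0)&(d<.17)&(g<120)&(np.abs(T[:,:,1])>.015)
    s[:295]=0; s[350:]=0; s[:,:190]=0; s[:,450:]=0
    if f=='w4': s[:,240:402]=0
    print(f,round(o['gripper_width'],3),s.sum(),'tool z',np.percentile(T[s][:,2],[50,90,95,99,100]).round(4))
C,im,d,o=pickle.load(open('w7.pkl','rb'))
hsv=cv2.cvtColor(im,cv2.COLOR_RGB2HSV); h,s,v=cv2.split(hsv)
roi=np.zeros(im.shape[:2],bool); roi[200:280,290:345]=1
org=(roi&((h<20)|(h>170))&(s>100)); ys,xs=np.nonzero(org); Q=onplane(C,np.c_[xs,ys],.006)
q=o['tool_rot']; Rm=R.from_quat([*q[1:],q[0]]).as_matrix()
L=(Q-o['eef_pos'])@Rm; print('foot in tool x,y range',L.min(0).round(4),L.max(0).round(4))
E
```

```text
w1 0.998 1163 tool z [-0.0093 -0.003  -0.0021 -0.0009 -0.0004]
w4 0.731 2447 tool z [-0.0109 -0.0017  0.0003  0.0029  0.0051]
w7 0.406 2936 tool z [-0.0094  0.0039  0.0068  0.0101  0.0115]
foot in tool x,y range [-0.0189 -0.0116  0.1203] [0.017  0.01   0.1203]
```

```bash
python3 -m crank '[[[-0.001,-0.0008,0.03],[0,0,0],0.035],[[0,0,0.035],[0,0,0],0.035],[[0,0,0.025],[0,0,0],0.035],[[0,0,0.009],[0,0,0],0.035],[[0,0,0],[0,0,0],0.035],[[0,0,0],[0,0,0],0.02],[[0,0,0],[0,0,0],0.008],[[0,0,0],[0,0,0],0.006],[[0,0,0],[0,0,0],0.006]]' 30

```

```text
t: 13.38
eef_pos: [0.4632, 0.1245, 0.0283]
tool_rot: [0.001, 0.212, 0.977, 0.0]
contact_force: [-0.6, -0.1, 6.7]
gripper_width: 0.13
```

```bash
python3 -m crank '[[[0,0,-0.005],[0,0,0],0.006],[[0,0,-0.025],[0,0,0],0.006],[[0,0,-0.04],[0,0,0],0.006],[[0,0,-0.04],[0,0,0],0.006],[[0,0,-0.02],[0,0,9.3],0.006],[[0,0,0],[0,0,9.3],0.006],[[0,0,0],[0,0,9.4],0.006],[[0,0,0],[0,0,9.4],0.006],[[0,0,0],[0,0,9.4],0.006]]'
python3 -m crank '[[[0,0,0],[0,0,9.4],0.006],[[0,0,0],[0,0,9.3],0.006],[[0,0,0],[0,0,0],0.006]]'
python3 - <<'E'
from h import *
o=bot.get_obs();C=cal('wrist');  im,d=bot.read_camera('wrist')
q=o['tool_rot'];print(o['eef_pos'].round(4),o['gripper_width'],R.from_quat([*q[1:],q[0]]).as_matrix().round(3))
cv2.imwrite('pics/w8.png',im[:,:,::-1])
import pickle; pickle.dump((C,im,d,o),open('w8.pkl','wb'))
E
```

```text
t: 14.5
eef_pos: [0.4622, 0.1242, 0.1576]
tool_rot: [0.0, 0.585, 0.811, 0.0]
contact_force: [-0.1, -1.1, -1.4]
gripper_width: 0.126
t: 14.88
eef_pos: [0.4623, 0.1243, 0.1576]
tool_rot: [0.0, 0.707, 0.708, 0.0]
contact_force: [-0.1, -0.6, 0.1]
gripper_width: 0.13
[0.4623 0.1243 0.1576] 0.1302723761703818 [[-0.002  1.     0.   ]
 [ 1.     0.002 -0.   ]
 [-0.     0.    -1.   ]]
```

View pics/w8.png

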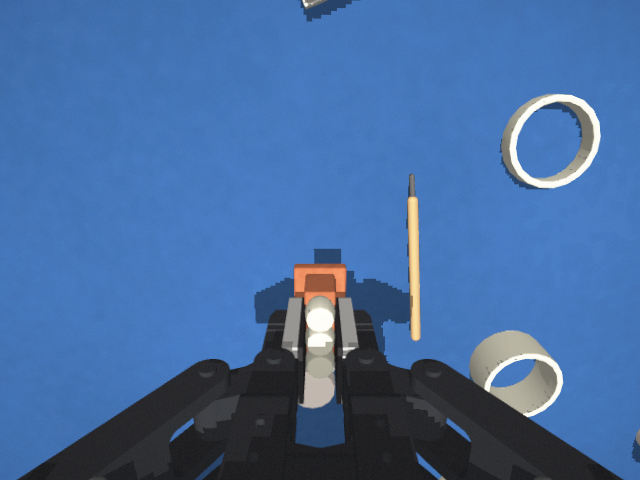

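```bash
python3 - <<'E'
from h import *
import pickle
C,im,d,o=pickle.load(open('w8.pkl','rb'))
hsv=cv2.cvtColor(im,cv2.COLOR_RGB2HSV); h,s,v=cv2.split(hsv)
col=((h<20)|(h>170))&(s>100)
print([ (u,np.nonzero(col[:,u][250:300])[0][:1]+250) for u in (298,305,315,325,335,342)])
r=np.nonzero(col[272,280:360])[0]+280; print(r.min(),r.max())
q=onplane(C,[(320,263.5),(320,264.5),(r.min()-.5,272),(r.max()+.5,272)],o['eef_pos'][2]-.0283+.006)-o['eef_pos']; print(q.round(4))
E
```

```text
[(298, array([264])), (305, array([264])), (315, array([264])), (325, array([264])), (335, array([264])), (342, array([264]))]
294 345
[[ 0.0004  0.0197 -0.0223]
 [ 0.0004  0.0192 -0.0223]
 [-0.0107  0.0158 -0.0223]
 [ 0.0112  0.0158 -0.0223]]
```

The rack is held square at (320,315), its centre about 2 mm ahead of the TCP. Next, to the stand.

```bash
python3 -m crank '[[[-0.03,0,0],[0,0,0],0.006],[[-0.05,-0.0005,0],[0,0,0],0.006],[[-0.058,-0.0007,0],[0,0,0],0.006],[[-0.058,-0.0007,0],[0,0,0],0.006],[[-0.058,-0.0007,0],[0,0,0],0.006],[[-0.058,-0.0007,0],[0,0,0],0.006],[[-0.055,-0.0007,0],[0,0,0],0.006],[[-0.045,-0.0006,0],[0,0,0],0.006],[[-0.0258,-0.0006,0],[0,0,0],0.006],[[-0.01,0,0],[0,0,0],0.006]]'
python3 -m crank '[[[0,0,0],[0,0,0],0.006],[[0,0,0],[0,0,0],0.006],[[0,0,0],[0,0,0],0.006]]'
python3 - <<'E'
from h import *
o=bot.get_obs();C=cal('wrist');  im,d=bot.read_camera('wrist')
q=o['tool_rot'];print(o['eef_pos'].round(4),o['gripper_width'],R.from_quat([*q[1:],q[0]]).as_matrix().round(3))
cv2.imwrite('pics/w9.png',im[:,:,::-1])
import pickle; pickle.dump((C,im,d,o),open('w9.pkl','wb'))
E
```

```text
t: 16.18
eef_pos: [0.4566, -0.3252, 0.1571]
tool_rot: [-0.0, 0.707, 0.707, -0.0]
contact_force: [-0.5, 0.1, -0.8]
gripper_width: 0.129
t: 16.55
eef_pos: [0.4576, -0.3222, 0.1574]
tool_rot: [-0.0, 0.706, 0.708, 0.0]
contact_force: [0.1, -0.3, -1.0]
gripper_width: 0.129
[ 0.4576 -0.3222  0.1574] 0.12898205637801818 [[-0.002  1.     0.   ]
 [ 1.     0.002  0.   ]
 [ 0.     0.    -1.   ]]
```

View pics/w9.png

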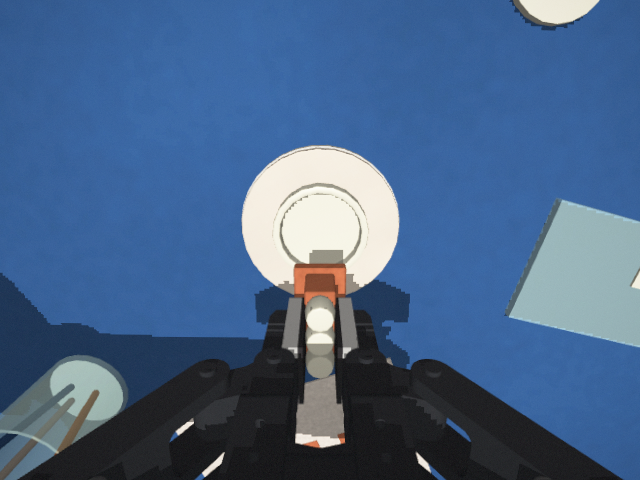

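```bash
python3 -m crank '[[[0,0,0.025],[0,0,0],0.006],[[0,0,0.03],[0,0,0],0.006],[[0,0,0.02],[0,0,0],0.006],[[0,0,0],[0,0,0],0.006],[[0,0,0],[0,0,0],0.006]]'
python3 - <<'E'
from h import *
o=bot.get_obs();C=cal('wrist');  im,d=bot.read_camera('wrist')
print(o['eef_pos'].round(4),bot.get_obs()['eef_pos'].round(4))
cv2.imwrite('pics/w10.png',im[:,:,::-1])
import pickle; pickle.dump((C,im,d,o),open('w10.pkl','wb'))
E
```

```text
t: 17.23
eef_pos: [0.4578, -0.3234, 0.0831]
tool_rot: [0.0, 0.707, 0.707, 0.0]
contact_force: [-0.5, 0.0, 0.6]
gripper_width: 0.13
[ 0.4578 -0.3234  0.0831] [ 0.458  -0.3236  0.0834]
```

View pics/w10.png

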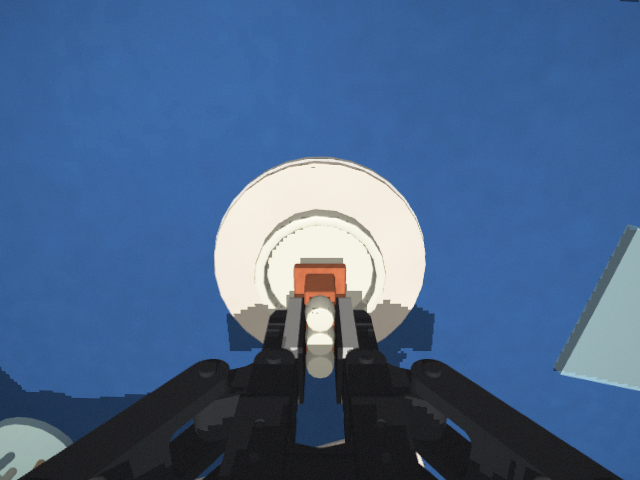

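```bash
python3 -m crank '[[[0,0,0.012],[0,0,0],0.006],[[0,0,0.008],[0,0,0],0.006],[[0,0,0.004],[0,0,0],0.006],[[0,0,0.001],[0,0,0],0.006],[[0,0,0],[0,0,0],0.006]]'
python3 -m crank '[[[0,0,0.001],[0,0,0],0.006],[[0,0,0],[0,0,0],0.006]]'

```

```text
t: 17.9
eef_pos: [0.4568, -0.3233, 0.0574]
tool_rot: [-0.0, 0.707, 0.707, -0.0]
contact_force: [-1.9, 1.1, 3.9]
gripper_width: 0.132
t: 18.15
eef_pos: [0.4569, -0.3233, 0.0573]
tool_rot: [-0.0, 0.707, 0.707, -0.0]
contact_force: [-4.7, 3.4, 13.8]
gripper_width: 0.129
```

```bash
python3 -m crank '[[[0,0,-0.001],[0,0,0],0.006],[[0,0,0],[0,0,0],0.016],[[0,0,0],[0,0,0],0.024],[[0,0,0],[0,0,0],0.03],[[0,0,0],[0,0,0],0.032],[[0,0,-0.02],[0,0,0],0.032],[[0,0,-0.04],[0,0,0],0.032],[[0,0,-0.05],[0,0,0],0.04],[[0.03,0,-0.05],[0,0,0],0.06],[[0,0,0],[0,0,0],0.078]]'
python3 -m crank '[[[0.02,0,0],[0,0,0],0.078],[[0,0,0],[0,0,0],0.078]]'
python3 - <<'E'
from h import *
o=bot.get_obs();C=cal('wrist');  im,d=bot.read_camera('wrist')
print(o['eef_pos'].round(4))
cv2.imwrite('pics/w11.png',im[:,:,::-1])
cv2.imwrite('pics/w11c.png',cv2.resize(im[190:330,240:400],None,fx=4,fy=4,interpolation=cv2.INTER_NEAREST)[:,:,::-1])
import pickle; pickle.dump((C,im,d,o),open('w11.pkl','wb'))
E
```

```text
t: 19.4
eef_pos: [0.4603, -0.2921, 0.223]
tool_rot: [0.004, 0.706, 0.708, 0.001]
contact_force: [0.4, -0.1, -0.4]
gripper_width: 0.873
t: 19.65
eef_pos: [0.4566, -0.2713, 0.2164]
tool_rot: [-0.001, 0.706, 0.708, -0.0]
contact_force: [0.5, -0.2, 0.8]
gripper_width: 0.915
[ 0.4566 -0.2713  0.2164]
```

View pics/w11.png

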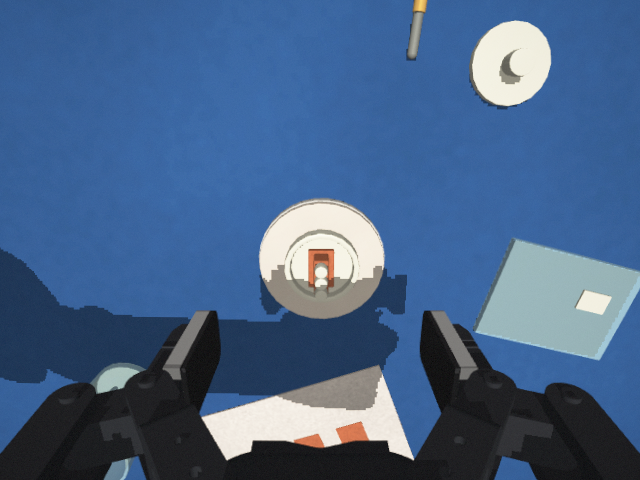

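View pics/w11c.png

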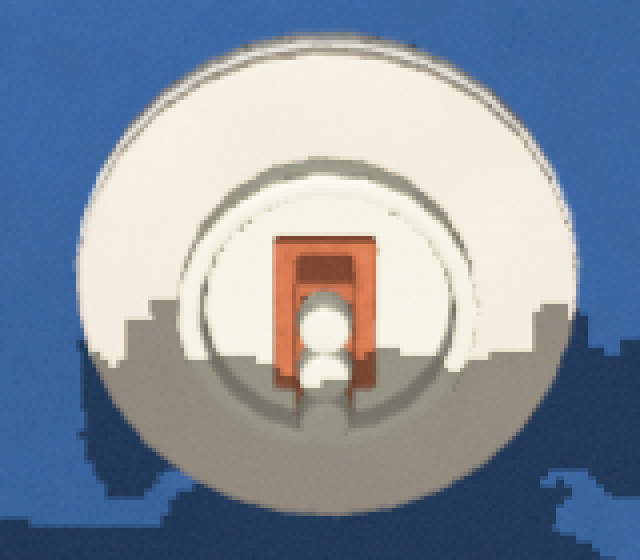

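```bash
python3 - <<'E'
from h import *
import pickle; C,im,d,o=pickle.load(open('w11.pkl','rb'))
f=lambda L,z: onplane(C,[(240+x/4-.5,190+y/4-.5) for x,y in L],z)[:,:2].round(4)
a=f([(327,54),(327,515),(78,290),(577,290)],.024); print('stand',a[:2].mean(0),a[2:].mean(0),np.ptp(a[:2,1]),np.ptp(a[2:,0]))
a=f([(327,176),(180,310),(475,310)],.038); print('rim',a, a[1:].mean(0),np.ptp(a[1:,0]),'cy from near edge',a[0,1]-.032)
a=f([(325,237),(290,388),(273,320),(377,320)],.035); print('foot',a,a[:2].mean(0),a[2:].mean(0),np.ptp(a[:2,1]),np.ptp(a[2:,0]))
g=im
# tall collar from w8 (z .1576, collar visible)
C,im,d,o=pickle.load(open('w6.pkl','rb'))
P=cloud(C,d)
for zl in (.028,): print('tall w6',fitcirc(C,im,d,(510,273),.034,.045,zl))
C,im,d,o=pickle.load(open('w8.pkl','rb'))
print('tall w8',fitcirc(C,im,d,(530,385),.034,.045,.028))
E
```

```text
stand [ 0.458  -0.3224] [ 0.45805 -0.3209 ] 0.10980000000000001 0.11009999999999998
rim [[ 0.4578 -0.2898]
 [ 0.4268 -0.3198]
 [ 0.4893 -0.3196]] [ 0.45805 -0.3197 ] 0.0625 cy from near edge -0.3218
foot [[ 0.4575 -0.3043]
 [ 0.45   -0.3394]
 [ 0.4464 -0.3234]
 [ 0.4687 -0.3233]] [ 0.45375 -0.32185] [ 0.45755 -0.32335] 0.035099999999999965 0.022299999999999986
tall w6 (array([ 0.62245356, -0.00288374,  0.03245404]), np.float64(0.0007941275526639538))
tall w8 (array([ 0.62061076, -0.00587116,  0.03604185]), np.float64(0.003083562908309197))
```

```bash
python3 -m crank '[[[0.03,0.02,0],[0,0,0],0.078],[[0.04,0.03,0],[0,0,0],0.078],[[0.045,0.033,0],[0,0,0],0.078],[[0.045,0.033,0],[0,0,0],0.078],[[0.04,0.03,0],[0,0,0],0.078],[[0.03,0.02,0],[0,0,0],0.078],[[0,0,0],[0,0,0],0.078],[[0,0,0],[0,0,0],0.078]]'
python3 - <<'E'
from h import *
o=bot.get_obs();C=cal('wrist');  im,d=bot.read_camera('wrist')
print(o['eef_pos'].round(4))
cv2.imwrite('pics/w12.png',im[:,:,::-1])
import pickle; pickle.dump((C,im,d,o),open('w12.pkl','wb'))
for n in ['scene','side']:
    C2=cal(n); im2,d2=bot.read_camera(n); P=cloud(C2,d2); Q=P[d2>0]
    s=Q[(Q[:,0]>.62)&(Q[:,0]<.9)&(Q[:,1]>-.2)&(Q[:,1]<.25)&(Q[:,2]>.045)&(Q[:,2]<.12)]
    ij=(s[:,:2]//.02).astype(int)
    for c in np.unique(ij,axis=0):
        t=s[(ij==c).all(1)]
        if len(t)>6: print(n,(c*.02).round(2),len(t),t[:,2].max().round(3))
E
```

```text
t: 20.7
eef_pos: [0.6226, -0.0449, 0.2161]
tool_rot: [-0.001, 0.708, 0.707, -0.001]
contact_force: [0.2, -0.2, 0.4]
gripper_width: 0.914
[ 0.6226 -0.0449  0.2161]
scene [ 0.76 -0.12] 10 0.075
scene [ 0.76 -0.1 ] 10 0.096
scene [0.76 0.06] 122 0.099
scene [0.76 0.08] 36 0.103
scene [ 0.78 -0.12] 124 0.094
scene [ 0.78 -0.1 ] 224 0.117
scene [ 0.78 -0.08] 15 0.075
scene [0.78 0.06] 78 0.087
scene [0.78 0.08] 85 0.092
scene [ 0.8 -0.1] 32 0.073
side [0.74 0.08] 19 0.062
side [ 0.76 -0.1 ] 146 0.103
side [ 0.76 -0.08] 64 0.079
side [0.76 0.06] 32 0.077
side [0.76 0.08] 294 0.102
side [0.76 0.1 ] 43 0.066
side [ 0.78 -0.1 ] 117 0.116
side [ 0.78 -0.08] 107 0.094
side [0.78 0.08] 28 0.085
```

View pics/w12.png

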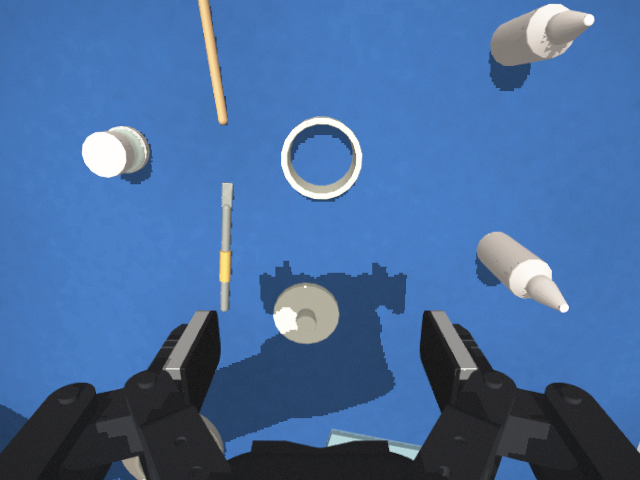

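The tall collar is at (321,158), lid at (306,313), jar at (110,153). Both bottles are well clear at x > 0.74.

```bash
python3 - <<'E'
from h import *
import pickle; C,im,d,o=pickle.load(open('w12.pkl','rb'))
print(C[2][:3,3])
for zl in (None,.01,.028): print('tall',fitcirc(C,im,d,(321,158),.034,.045,zl))
for zl in (None,.004): print('lid',fitcirc(C,im,d,(306,313),.008,.04,zl))
cv2.imwrite('pics/w12c.png',cv2.resize(im[105:210,270:375],None,fx=5,fy=5,interpolation=cv2.INTER_NEAREST)[:,:,::-1])
E
```

```text
[0.62337739 0.03879753 0.34654679]
tall (array([ 0.62356586, -0.00354334,  0.0318014 ]), np.float64(0.00033836651281581026))
tall (array([ 0.62337846, -0.00345198,  0.03160209]), np.float64(0.00029603788738583113))
tall (array([ 0.62337516, -0.0035823 ,  0.03153485]), np.float64(0.00024110078455692277))
lid (array([ 0.60890944, -0.15587481,  0.03284972]), np.float64(0.0007255158439328965))
lid (array([ 0.60860352, -0.15592875,  0.0319935 ]), np.float64(0.0004756980080222635))
```

View pics/w12c.png

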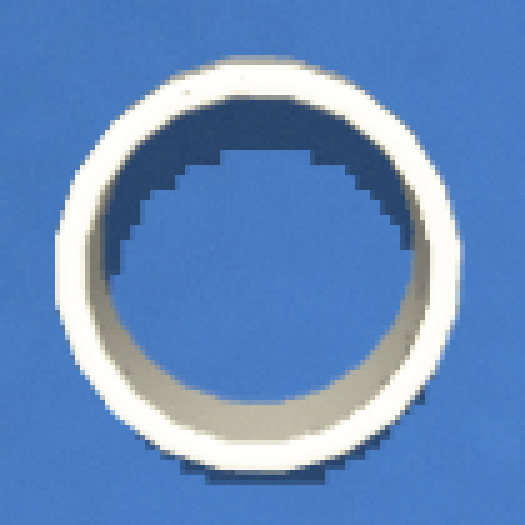

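```bash
python3 -m crank '[[[0.02,0.0004,0.02],[0,0,0],0.08],[[0.021,0.0004,0.04],[0,0,0],0.08],[[0,0,0.05],[0,0,0],0.08],[[0,0,0.03],[0,0,0],0.08],[[0,0,0.01],[0,0,0],0.08],[[0,0,0],[0,0,0],0.08]]' 35
python3 - <<'E'
from h import *
o=bot.get_obs();C=cal('wrist');  im,d=bot.read_camera('wrist')
print(o['eef_pos'].round(4))
cv2.imwrite('pics/w13.png',im[:,:,::-1])
E
```

```text
t: 21.6
eef_pos: [0.6241, -0.0032, 0.0675]
tool_rot: [0.0, 0.707, 0.707, -0.0]
contact_force: [-0.5, -0.5, 0.3]
gripper_width: 0.937
[ 0.6241 -0.0032  0.0675]
```

View pics/w13.png

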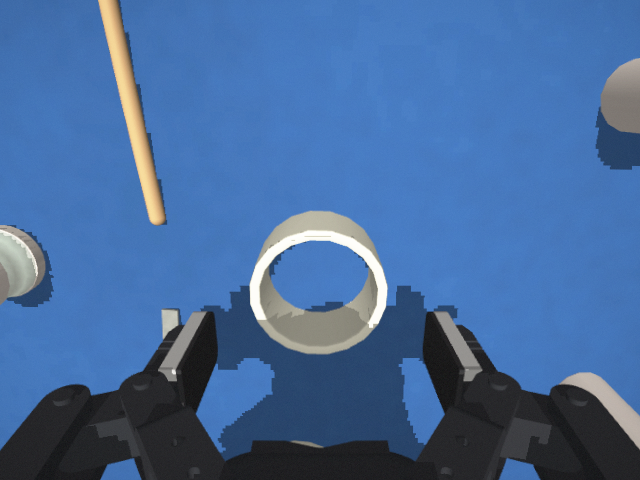

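Collar centred at (318,290); the brush tip at (171,320) is clear of the finger by over 20 mm.

```bash
python3 -m crank '[[[0,-0.0005,0.02],[0,0,0],0.08],[[0,0,0.02],[0,0,0],0.08],[[0,0,0.0105],[0,0,0],0.08],[[0,0,0.003],[0,0,0],0.08],[[0,0,0],[0,0,0],0.06],[[0,0,0],[0,0,0],0.056],[[0,0,0],[0,0,0],0.056],[[0,0,0],[0,0,0],0.056],[[0,0,0],[0,0,0],0.056]]' 35

```

```text
t: 22.78
eef_pos: [0.6238, -0.0025, 0.0141]
tool_rot: [0.0, 0.707, 0.707, 0.0]
contact_force: [0.9, -0.9, 2.0]
gripper_width: 0.746
```

```bash
python3 -m crank '[[[0,0,-0.006],[0,0,0],0.056],[[0,0,-0.025],[0,0,0],0.056],[[0,0,-0.045],[0,0,0],0.056],[[0,0,-0.045],[0,0,0],0.056],[[0,0,-0.025],[0,0,0],0.056],[[0,0,0],[0,0,0],0.056],[[0,0,0],[0,0,0],0.056],[[0,0,0],[0,0,0],0.056]]'
python3 - <<'E'
from h import *
o=bot.get_obs();C=cal('wrist');  im,d=bot.read_camera('wrist')
q=o['tool_rot'];print(o['eef_pos'].round(4),o['gripper_width'],R.from_quat([*q[1:],q[0]]).as_matrix().round(3))
cv2.imwrite('pics/w14.png',im[:,:,::-1])
import pickle; pickle.dump((C,im,d,o),open('w14.pkl','wb'))
E
```

```text
t: 23.78
eef_pos: [0.6226, -0.0026, 0.1582]
tool_rot: [-0.001, 0.707, 0.707, -0.001]
contact_force: [0.7, -0.3, -0.2]
gripper_width: 0.744
[ 0.6226 -0.0026  0.1582] 0.7438296018882851 [[-0.     1.    -0.003]
 [ 1.     0.    -0.   ]
 [-0.    -0.003 -1.   ]]
```

View pics/w14.png

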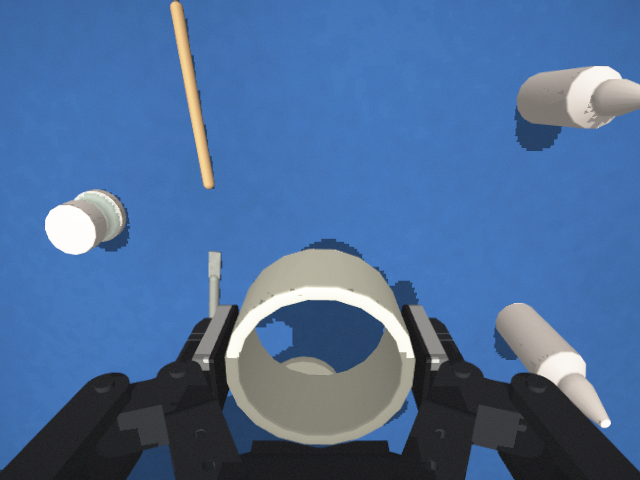

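```bash
python3 - <<'E'
from h import *
import pickle; C,im,d,o=pickle.load(open('w14.pkl','rb'))
g=cv2.cvtColor(im,cv2.COLOR_RGB2GRAY)
print(g[280:305,320],g[432:450,320]); print(g[350,222:232],g[350,408:418])
z=o['eef_pos'][2]+.0199
a=onplane(C,[(320,286),(320,443.5),(226.5,362),(414,362)],z)-o['eef_pos']; print(a.round(4),a[:2].mean(0),np.ptp(a[:2,1]),np.ptp(a[2:,0]),a[2:].mean(0))
# tilt: near bottom outer edge at v~249
a=onplane(C,[(320,249)],o['eef_pos'][2]-.0141)-o['eef_pos'];print('bottom near edge',a)
E
```

```text
[175 176 177 177 179 189 205 235 254 254 254 253 252 252 252 252 250 249
 248 234 104  63  64  63  65] [133 135 138 152 166 164 164 164 162 161 157 156 111  66  60  48  34  32]
[ 22  20  27  28 108 224 252 252 252 252] [252 252 251 248 206  64  27  29  25  24]
[[ 0.0005  0.0298  0.0199]
 [ 0.0006 -0.0338  0.0199]
 [-0.0307  0.0016  0.0199]
 [ 0.0319  0.0018  0.0199]] [ 0.00053648 -0.00200378  0.0199    ] 0.06360850088061165 0.06256263709349053 [0.00058986 0.0017128  0.0199    ]
bottom near edge [[ 0.00042762  0.02923033 -0.0141    ]]
```

```bash
python3 -m crank '[[[-0.02,-0.01,0],[0,0,0],0.056],[[-0.04,-0.021,0],[0,0,0],0.056],[[-0.05,-0.026,0],[0,0,0],0.056],[[-0.05,-0.026,0],[0,0,0],0.056],[[-0.05,-0.026,0],[0,0,0],0.056],[[-0.05,-0.026,0],[0,0,0],0.056],[[-0.04,-0.021,0],[0,0,0],0.056],[[-0.0172,-0.0088,0],[0,0,0],0.056],[[0,0,0],[0,0,0],0.056],[[0,0,0],[0,0,0],0.056]]'
python3 -m crank '[[[0,0,0.01],[0,0,0],0.056],[[0,0,0.01],[0,0,0],0.056],[[0,0,0],[0,0,0],0.056],[[0,0,0],[0,0,0],0.056]]'
python3 - <<'E'
from h import *
o=bot.get_obs();C=cal('wrist');  im,d=bot.read_camera('wrist')
q=o['tool_rot'];print(o['eef_pos'].round(4),bot.get_obs()['eef_pos'].round(4),R.from_quat([*q[1:],q[0]]).as_matrix().round(3))
cv2.imwrite('pics/w15.png',im[:,:,::-1])
import pickle; pickle.dump((C,im,d,o),open('w15.pkl','wb'))
E
```

```text
t: 25.08
eef_pos: [0.4597, -0.3178, 0.1598]
tool_rot: [-0.0, 0.706, 0.708, 0.001]
contact_force: [0.5, 0.9, -1.2]
gripper_width: 0.743
t: 25.58
eef_pos: [0.4589, -0.3195, 0.1396]
tool_rot: [-0.0, 0.707, 0.707, 0.0]
contact_force: [0.5, -0.3, -0.1]
gripper_width: 0.744
[ 0.4589 -0.3195  0.1396] [ 0.459  -0.3196  0.1399] [[-0.  1. -0.]
 [ 1.  0.  0.]
 [ 0. -0. -1.]]
```

View pics/w15.png

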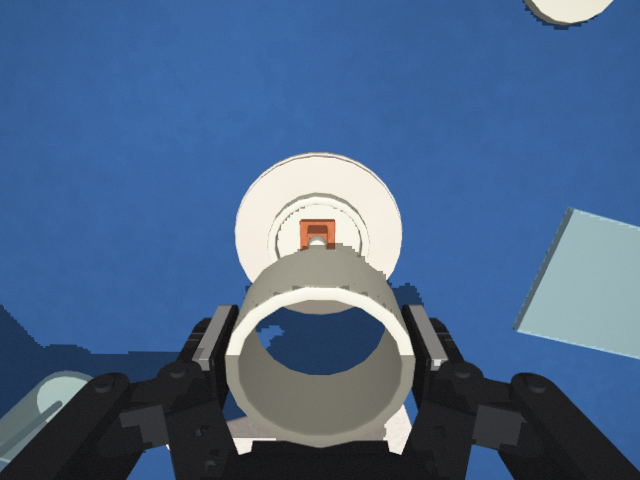

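```bash
python3 - <<'E'
from h import *
import pickle; C,im,d,o=pickle.load(open('w15.pkl','rb'))
cv2.imwrite('pics/w15c.png',cv2.resize(im[145:305,225:415],None,fx=4,fy=4,interpolation=cv2.INTER_NEAREST)[:,:,::-1])
E
```

```text
(no output)
```

View pics/w15c.png

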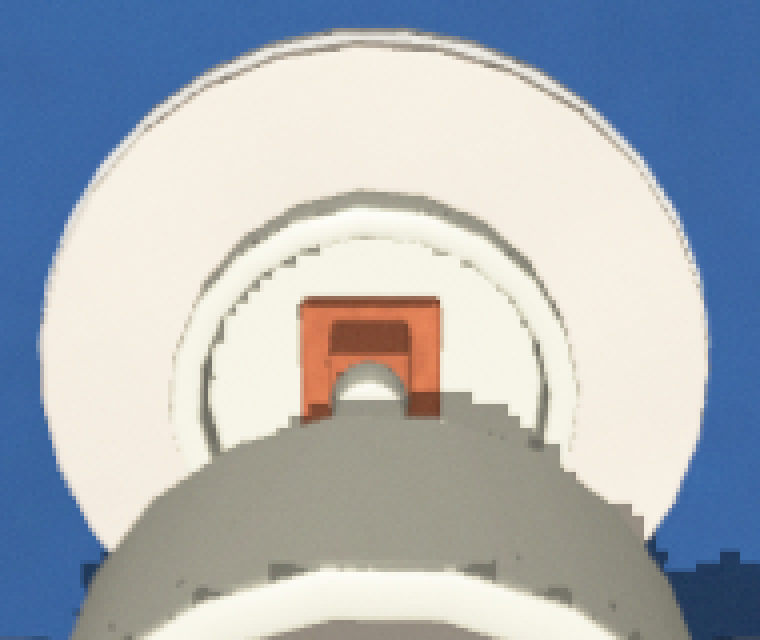

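```bash
python3 - <<'E'
from h import *
import pickle; C,im,d,o=pickle.load(open('w15.pkl','rb'))
f=lambda L,z: onplane(C,[(225+x/4-.5,145+y/4-.5) for x,y in L],z)[:,:2].round(4)
a=f([(170,400),(578,400),(374,208)],.038); print('dish rim',a,a[:2,0].mean(),a[2,1]-.032)
a=f([(40,340),(708,340)],.024); print('stand',a[:,0].mean(),np.ptp(a[:,0]))
z=o['eef_pos'][2]+.0199
a=onplane(C,[(320,287),(320,443.5),(226.5,362),(414,362)],z); print('collar',a.round(4),a[:2].mean(0),a[2:].mean(0))
E
```

```text
dish rim [[ 0.4262 -0.3201]
 [ 0.4899 -0.32  ]
 [ 0.4581 -0.2895]] 0.45805 -0.3215
stand 0.45794999999999997 0.10929999999999995
collar [[ 0.4593 -0.29    0.1595]
 [ 0.4594 -0.3532  0.1595]
 [ 0.4281 -0.3178  0.1595]
 [ 0.4907 -0.3177  0.1595]] [ 0.45933822 -0.32161214  0.15954612] [ 0.45941208 -0.31772927  0.15954612]
```

```bash
python3 -m crank '[[[0,-0.0013,0.012],[0,0,0],0.056],[[0,0,0.025],[0,0,0],0.056],[[0,0,0.025],[0,0,0],0.056],[[0,0,0.014],[0,0,0],0.056],[[0,0,0.005],[0,0,0],0.056],[[0,0,0],[0,0,0],0.056],[[0,0,0],[0,0,0],0.056]]'

```

```text
t: 26.5
eef_pos: [0.458, -0.32, 0.0596]
tool_rot: [0.001, 0.707, 0.707, 0.0]
contact_force: [0.5, 0.2, -0.6]
gripper_width: 0.743
```

```bash
python3 -m crank '[[[0,0,0.004],[0,0,0],0.056],[[0,0,0.0025],[0,0,0],0.056],[[0,0,0],[0,0,0],0.056]]'
python3 -m crank '[[[0,0,0.001],[0,0,0],0.056],[[0,0,0],[0,0,0],0.056]]'

```

```text
t: 26.88
eef_pos: [0.4574, -0.3197, 0.0522]
tool_rot: [-0.0, 0.707, 0.707, -0.0]
contact_force: [0.3, 0.5, -1.2]
gripper_width: 0.742
t: 27.12
eef_pos: [0.4574, -0.3197, 0.052]
tool_rot: [0.0, 0.707, 0.707, -0.0]
contact_force: [-1.7, 0.8, 7.2]
gripper_width: 0.743
```

Seated at the expected height, 7 N. I'll release, retreat and check.

```bash
python3 -m crank '[[[0,0,-0.0005],[0,0,0],0.066],[[0,0,0],[0,0,0],0.07],[[0,0,0],[0,0,0],0.076],[[0,0,0],[0,0,0],0.082],[[0,0,0],[0,0,0],0.082],[[0,0,-0.02],[0,0,0],0.082],[[0,0,-0.04],[0,0,0],0.082],[[0,0,-0.05],[0,0,0],0.08],[[0.03,0,-0.04],[0,0,0],0.08],[[0.02,0,-0.01],[0,0,0],0.08]]'
python3 -m crank '[[[0,0,0],[0,0,0],0.06],[[0,0,0],[0,0,0],0.06]]'
python3 - <<'E'
from h import *
o=bot.get_obs();C=cal('wrist');  im,d=bot.read_camera('wrist')
print(o['eef_pos'].round(4))
cv2.imwrite('pics/w16.png',im[:,:,::-1])
cv2.imwrite('pics/w16c.png',cv2.resize(im[190:330,240:400],None,fx=4,fy=4,interpolation=cv2.INTER_NEAREST)[:,:,::-1])
import pickle; pickle.dump((C,im,d,o),open('w16.pkl','wb'))
E
```

```text
t: 28.38
eef_pos: [0.4591, -0.2689, 0.2159]
tool_rot: [0.003, 0.707, 0.707, 0.001]
contact_force: [0.4, -0.4, 0.2]
gripper_width: 0.94
t: 28.62
eef_pos: [0.4565, -0.2704, 0.2108]
tool_rot: [-0.001, 0.707, 0.707, -0.001]
contact_force: [0.2, 0.1, -0.0]
gripper_width: 0.703
[ 0.4565 -0.2704  0.2108]
```

View pics/w16.png

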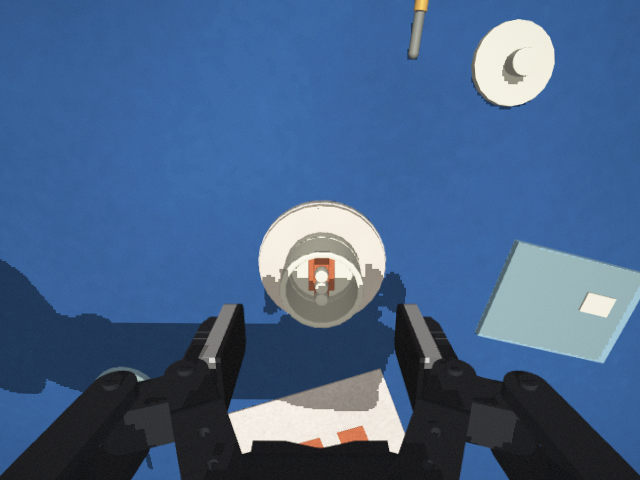

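View pics/w16c.png

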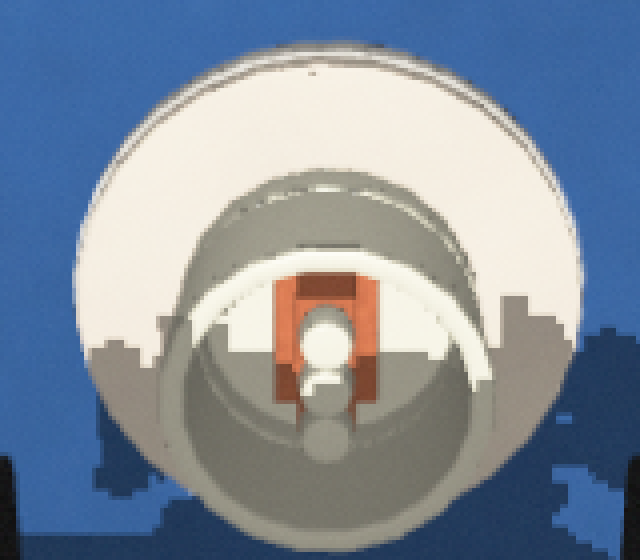

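```bash
python3 - <<'E'
from h import *
import pickle; C,im,d,o=pickle.load(open('w16.pkl','rb'))
f=lambda L,z: onplane(C,[(240+x/4-.5,190+y/4-.5) for x,y in L],z)[:,:2].round(4)
a=f([(327,248),(327,551),(160,405),(494,405)],.072); print('collar',a,a[:2].mean(0),a[2:].mean(0),np.ptp(a[:2,1]),np.ptp(a[2:,0]))
a=f([(327,66),(74,300),(583,300)],.024); print('stand',a[0,1]-.055,a[1:].mean(0),np.ptp(a[1:,0]))
a=f([(327,185),(327,192)],.038); print('seam',a)
E
```

```text
collar [[ 0.4576 -0.2898]
 [ 0.4577 -0.3532]
 [ 0.4261 -0.3216]
 [ 0.4892 -0.3215]] [ 0.45765 -0.3215 ] [ 0.45765 -0.32155] 0.06340000000000001 0.06310000000000004
stand -0.323 [ 0.458   -0.32025] 0.11059999999999998
seam [[ 0.4576 -0.2892]
 [ 0.4576 -0.2907]]
```

Collar is centred to under 0.5 mm over the dish, rack upright inside at (320,280). Now the lid.

```bash
python3 -m crank '[[[0.01,0.02,0],[0,0,0],0.05],[[0.02,0.035,0],[0,0,0],0.05],[[0.02,0.04,0.01],[0,0,0],0.05],[[0.02,0.035,0.02],[0,0,0],0.05],[[0.02,0.02,0.02],[0,0,0],0.05],[[0,0.002,0.01],[0,0,0],0.05],[[0,0,0],[0,0,0],0.05],[[0,0,0],[0,0,0],0.05]]' 30
python3 - <<'E'
from h import *
o=bot.get_obs();C=cal('wrist');  im,d=bot.read_camera('wrist')
print(o['eef_pos'].round(4))
cv2.imwrite('pics/w17.png',im[:,:,::-1])
import pickle; pickle.dump((C,im,d,o),open('w17.pkl','wb'))
E
```

```text
t: 29.68
eef_pos: [0.6088, -0.1815, 0.152]
tool_rot: [0.0, 0.708, 0.706, -0.0]
contact_force: [-0.4, 0.1, 0.2]
gripper_width: 0.59
[ 0.6088 -0.1815  0.152 ]
```

View pics/w17.png

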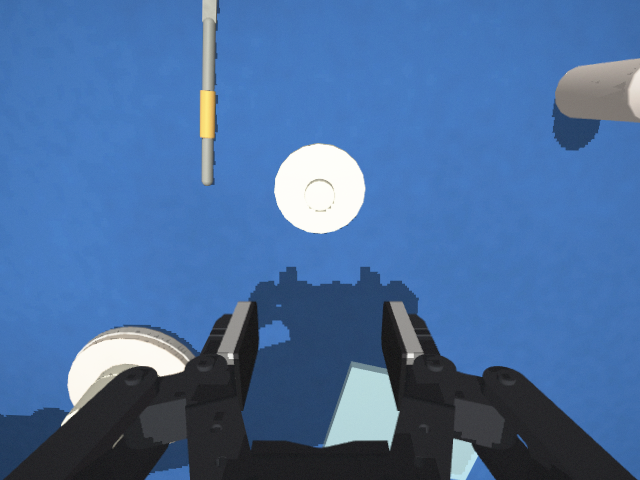

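```bash
python3 - <<'E'
from h import *
import pickle; C,im,d,o=pickle.load(open('w17.pkl','rb'))
for zl in (None,.004): print('lid',fitcirc(C,im,d,(320,188),.008,.04,zl))
cv2.imwrite('pics/w17c.png',cv2.resize(im[135:245,265:375],None,fx=5,fy=5,interpolation=cv2.INTER_NEAREST)[:,:,::-1])
E
```

```text
lid (array([ 0.60878863, -0.1564401 ,  0.03189032]), np.float64(0.00025856551541647316))
lid (array([ 0.60861532, -0.15643019,  0.03168223]), np.float64(0.0002501589496982871))
```

View pics/w17c.png

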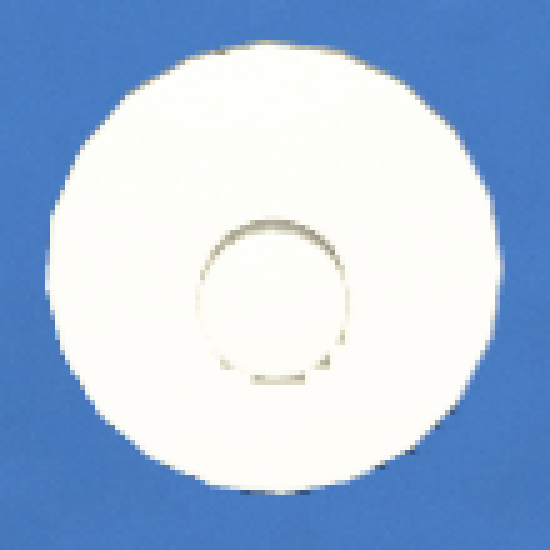

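```bash
python3 -m crank '[[[0.0125,0,0.02],[0,0,0],0.045],[[0.0125,0,0.035],[0,0,0],0.045],[[0,0,0.035],[0,0,0],0.045],[[0,0,0.02],[0,0,0],0.045],[[0,0,0],[0,0,0],0.045],[[0,0,0],[0,0,0],0.045]]' 30

```

```text
t: 30.48
eef_pos: [0.6104, -0.1552, 0.0432]
tool_rot: [0.001, 0.707, 0.707, 0.001]
contact_force: [0.1, 0.0, 0.1]
gripper_width: 0.528
```

```bash
python3 -m crank '[[[-0.001,-0.0013,0.01],[0,0,0],0.045],[[0,0,0.006],[0,0,0],0.045],[[0,0,0.0027],[0,0,0],0.045],[[0,0,0],[0,0,0],0.045],[[0,0,0],[0,0,0],0.045]]'
python3 - <<'E'
from h import *
o=bot.get_obs();C=cal('wrist');  im,d=bot.read_camera('wrist')
print(o['eef_pos'].round(4),bot.get_obs()['eef_pos'].round(4))
cv2.imwrite('pics/w18.png',im[:,:,::-1])
E
```

```text
t: 31.1
eef_pos: [0.6083, -0.1556, 0.0233]
tool_rot: [0.0, 0.707, 0.707, 0.0]
contact_force: [-0.3, 0.1, -0.9]
gripper_width: 0.525
[ 0.6083 -0.1556  0.0233] [ 0.6083 -0.1557  0.0233]
```

View pics/w18.png

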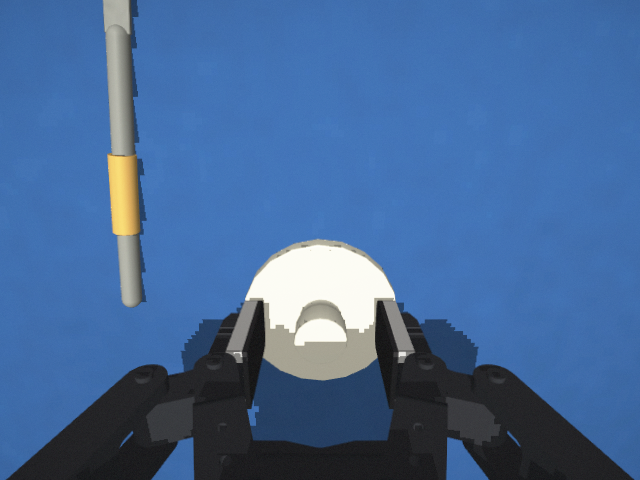

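Knob at (321,322), centred between the pads. I'll raise 1 mm and grip.

```bash
python3 -m crank '[[[-0.0005,0.0003,-0.001],[0,0,0],0.03],[[0,0,0],[0,0,0],0.015],[[0,0,0],[0,0,0],0.012],[[0,0,0],[0,0,0],0.012],[[0,0,0],[0,0,0],0.012],[[0,0,0],[0,0,0],0.012]]' 40
python3 -m crank '[[[0,0,-0.006],[0,0,0],0.012],[[0,0,-0.025],[0,0,0],0.012],[[0,0,-0.045],[0,0,0],0.012],[[0,0,-0.045],[0,0,0],0.012],[[0,0,-0.025],[0,0,0],0.012],[[0,0,0],[0,0,0],0.012],[[0,0,0],[0,0,0],0.012],[[0,0,0],[0,0,0],0.012]]'
python3 - <<'E'
from h import *
o=bot.get_obs();C=cal('wrist');  im,d=bot.read_camera('wrist')
q=o['tool_rot'];print(o['eef_pos'].round(4),o['gripper_width'],R.from_quat([*q[1:],q[0]]).as_matrix().round(3))
cv2.imwrite('pics/w19.png',im[:,:,::-1])
import pickle; pickle.dump((C,im,d,o),open('w19.pkl','wb'))
E
```

```text
t: 31.9
eef_pos: [0.6087, -0.1564, 0.0245]
tool_rot: [0.0, 0.707, 0.707, 0.0]
contact_force: [-0.7, -0.4, 5.7]
gripper_width: 0.207
t: 32.9
eef_pos: [0.6075, -0.1561, 0.1685]
tool_rot: [-0.001, 0.707, 0.707, -0.001]
contact_force: [-0.5, 0.4, -0.8]
gripper_width: 0.211
[ 0.6075 -0.1561  0.1685] 0.21134849347119836 [[ 0.     1.    -0.003]
 [ 1.    -0.     0.001]
 [ 0.001 -0.003 -1.   ]]
```

View pics/w19.png

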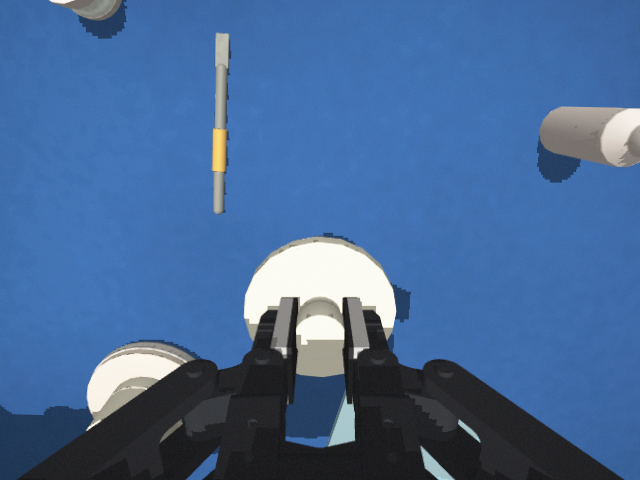

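```bash
cat > lidm.py <<'E'
from h import *
import pickle,sys
C,im,d,o=pickle.load(open(sys.argv[1],'rb'))
g=cv2.cvtColor(im,cv2.COLOR_RGB2GRAY).astype(int)
print('col320 top',g[232:250,320],'bot',g[368:384,320]); print('row300',g[300,238:252],g[300,388:402])
m=((g>130)).astype(np.uint8); m[:225]=0; m[385:]=0; m[:,:235]=0; m[:,405:]=0
z=o['eef_pos'][2]-.0165
ys,xs=[],[]
c=[]
for v in range(255,318):
    r=np.nonzero(m[v])[0]
    r=r[(r>235)&(r<405)]
    if len(r): c+= [(r.min()-.5,v),(r.max()+.5,v)]
for u in range(300,341):
    r=np.nonzero(m[:,u])[0]; c+=[(u,r.max()+.5)]
Q=onplane(C,c,z)-o['eef_pos']
f=lambda x:np.hypot(Q[:,0]-x[0],Q[:,1]-x[1])-.032
r=least_squares(f,[0,0],loss='soft_l1',f_scale=.0005); print('lid centre rel TCP',r.x.round(4),'rms',np.sqrt(np.mean(f(r.x)**2)),'abs',(r.x+o['eef_pos'][:2]).round(4))
E
python3 lidm.py w19.pkl
```

```text
col320 top [109 111 108  99 104 165 168 171 170 179 225 253 252 250 250 250 250 250] bot [160 159 158 161 157 159 159 159 155  66  64  64  64  60  59  61]
row300 [104 102 103 102 102 103 137 234 250 250 250 250 250 250] [250 250 250 250 250 250 233  78  61  61  62  58  60  60]
lid centre rel TCP [ 0.0001 -0.0002] rms 0.0004116073709794762 abs [ 0.6076 -0.1563]
```

```bash
python3 -m crank '[[[-0.015,-0.013,0],[0,0,0],0.012],[[-0.03,-0.027,0],[0,0,0],0.012],[[-0.035,-0.032,0],[0,0,0],0.012],[[-0.035,-0.032,0],[0,0,0],0.012],[[-0.03,-0.027,0],[0,0,0],0.012],[[-0.015,-0.014,0],[0,0,0],0.012],[[-0.005,-0.0052,0.01],[0,0,0],0.012],[[0,0,0.01],[0,0,0],0.012],[[0,0,0],[0,0,0],0.012],[[0,0,0],[0,0,0],0.012]]'
python3 -m crank '[[[0,0,0],[0,0,0],0.012],[[0,0,0],[0,0,0],0.012]]'
python3 - <<'E'
from h import *
o=bot.get_obs();C=cal('wrist');  im,d=bot.read_camera('wrist')
q=o['tool_rot'];print(o['eef_pos'].round(4),o['gripper_width'],R.from_quat([*q[1:],q[0]]).as_matrix().round(3))
cv2.imwrite('pics/w20.png',im[:,:,::-1])
import pickle; pickle.dump((C,im,d,o),open('w20.pkl','wb'))
E
python3 lidm.py w20.pkl | tail -1
```

```text
t: 34.2
eef_pos: [0.459, -0.3202, 0.15]
tool_rot: [-0.0, 0.706, 0.708, 0.0]
contact_force: [0.3, -0.4, -0.8]
gripper_width: 0.208
t: 34.45
eef_pos: [0.4586, -0.321, 0.1504]
tool_rot: [0.0, 0.707, 0.707, 0.0]
contact_force: [-1.2, -0.2, -0.9]
gripper_width: 0.209
[ 0.4586 -0.321   0.1504] 0.2086028808063732 [[-0.  1.  0.]
 [ 1.  0. -0.]
 [-0.  0. -1.]]
lid centre rel TCP [ 0.0002 -0.0004] rms 0.0028283759813501567 abs [ 0.4588 -0.3214]
```

View pics/w20.png

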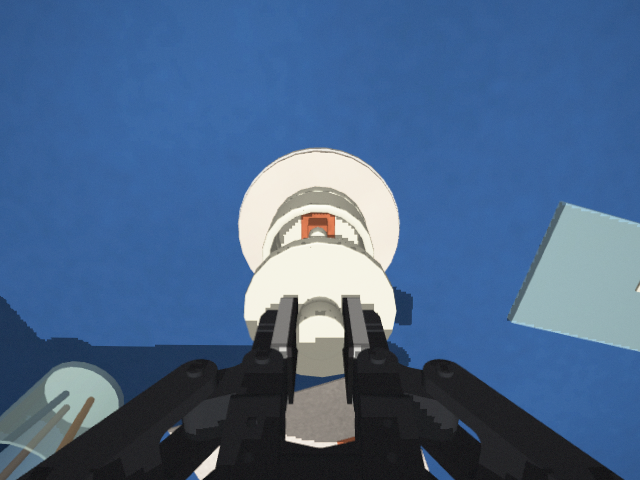

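```bash
python3 - <<'E'
from h import *
import pickle; C,im,d,o=pickle.load(open('w20.pkl','rb'))
cv2.imwrite('pics/w20c.png',cv2.resize(im[180:270,250:390],None,fx=5,fy=5,interpolation=cv2.INTER_NEAREST)[:,:,::-1])
E
```

```text
(no output)
```

View pics/w20c.png

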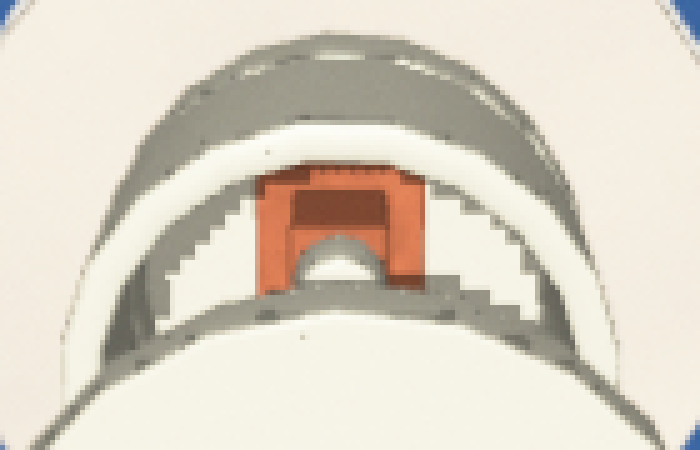

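```bash
python3 - <<'E'
from h import *
import pickle; C,im,d,o=pickle.load(open('w20.pkl','rb'))
f=lambda L,z: onplane(C,[(250+x/5-.5,180+y/5-.5) for x,y in L],z)[:,:2].round(4)
a=f([(342,123),(62,350),(619,350),(90,280),(590,280)],.072); print(a,'cy',a[0,1]-.032,'cx',a[1:3,0].mean(),a[3:,0].mean())
a=f([(342,163)],.072); print('inner near cy',a[0,1]-.027)
E
```

```text
[[ 0.4579 -0.2899]
 [ 0.4263 -0.3163]
 [ 0.4892 -0.3162]
 [ 0.4298 -0.3079]
 [ 0.4856 -0.3079]] cy -0.32189999999999996 cx 0.45775 0.4577
inner near cy -0.3214
```

```bash
python3 -m crank '[[[0,-0.001,0.012],[0,0,0],0.012],[[0,0,0.018],[0,0,0],0.012],[[0,0,0.012],[0,0,0],0.012],[[0,0,0.006],[0,0,0],0.012],[[0,0,0],[0,0,0],0.012],[[0,0,0],[0,0,0],0.012]]'

```

```text
t: 35.25
eef_pos: [0.4576, -0.3213, 0.1025]
tool_rot: [0.0, 0.707, 0.707, 0.0]
contact_force: [-0.1, -0.9, -0.3]
gripper_width: 0.21
```

```bash
python3 -m crank '[[[0,0,0.004],[0,0,0],0.012],[[0,0,0.0015],[0,0,0],0.012],[[0,0,0],[0,0,0],0.012]]'
python3 -m crank '[[[0,0,0.001],[0,0,0],0.012],[[0,0,0],[0,0,0],0.012]]'

```

```text
t: 35.62
eef_pos: [0.4572, -0.3212, 0.0966]
tool_rot: [0.0, 0.707, 0.707, -0.0]
contact_force: [-0.1, -0.7, -0.6]
gripper_width: 0.209
t: 35.88
eef_pos: [0.4573, -0.3213, 0.0965]
tool_rot: [0.0, 0.707, 0.707, -0.0]
contact_force: [-2.1, 1.5, 7.9]
gripper_width: 0.207
```

Seated. I'll release, lift clear and inspect.

```bash
python3 -m crank '[[[0,0,-0.0005],[0,0,0],0.02],[[0,0,0],[0,0,0],0.028],[[0,0,0],[0,0,0],0.036],[[0,0,0],[0,0,0],0.042],[[0,0,0],[0,0,0],0.044],[[0,0,-0.02],[0,0,0],0.044],[[0,0,-0.04],[0,0,0],0.044],[[0,0,-0.04],[0,0,0],0.044],[[0.03,0,-0.03],[0,0,0],0.044],[[0.03,0,0],[0,0,0],0.06]]'
python3 -m crank '[[[0,0,0],[0,0,0],0.07],[[0,0,0],[0,0,0],0.07],[[0,0,0],[0,0,0],0.07]]'
python3 - <<'E'
from h import *
o=bot.get_obs();C=cal('wrist');  im,d=bot.read_camera('wrist')
print(o['eef_pos'].round(4))
cv2.imwrite('pics/w21.png',im[:,:,::-1])
cv2.imwrite('pics/w21c.png',cv2.resize(im[180:340,230:410],None,fx=4,fy=4,interpolation=cv2.INTER_NEAREST)[:,:,::-1])
import pickle; pickle.dump((C,im,d,o),open('w21.pkl','wb'))
E
```

```text
t: 37.12
eef_pos: [0.459, -0.2611, 0.2303]
tool_rot: [0.003, 0.707, 0.707, 0.001]
contact_force: [0.4, 0.1, -0.1]
gripper_width: 0.696
t: 37.5
eef_pos: [0.457, -0.2622, 0.2262]
tool_rot: [0.0, 0.708, 0.707, -0.0]
contact_force: [-0.5, -0.6, 0.1]
gripper_width: 0.818
[ 0.457  -0.2622  0.2262]
```

View pics/w21c.png

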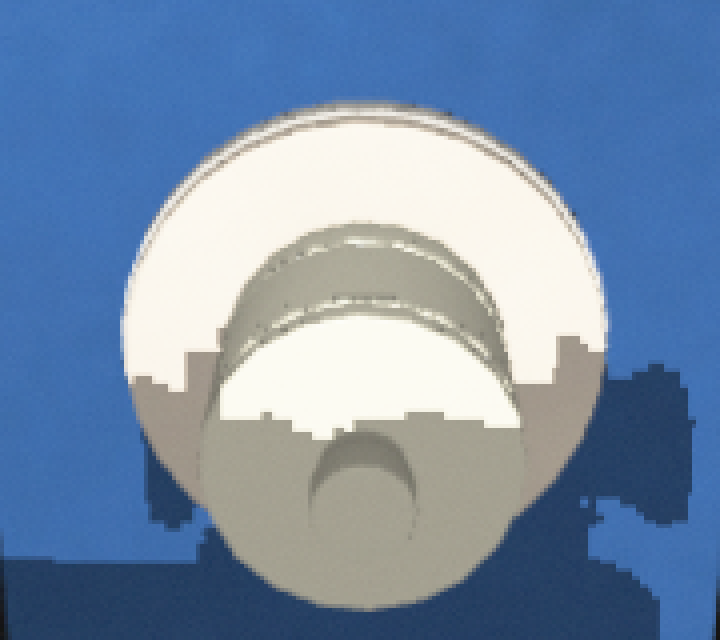

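The lid is on, knob up, with only thin even seams visible. I'll move the arm aside and check from the fixed cameras.

```bash
python3 -m crank '[[[0.04,0.0,-0.02],[0,0,0],0.07],[[0.05,0.02,0],[0,0,0],0.07],[[0.05,0.02,0],[0,0,0],0.07],[[0.03,0,0],[0,0,0],0.07],[[0,0,0],[0,0,0],0.07],[[0,0,0],[0,0,0],0.07]]'
python3 - <<'E'
from h import *
import pickle; C,im,d,o=pickle.load(open('w21.pkl','rb'))
f=lambda L,z: onplane(C,[(230+x/4-.5,180+y/4-.5) for x,y in L],z)[:,:2].round(4)
a=f([(362,315),(362,609),(199,450),(526,450)],.080); print('lid',a[:2].mean(0),a[2:].mean(0),np.ptp(a[:2,1]),np.ptp(a[2:,0]))
S=[]
for n in ['scene','side']:
    C=cal(n); im,d=bot.read_camera(n); P=cloud(C,d)
    cv2.imwrite(f'pics/{n}_f.png',im[:,:,::-1])
    Q=P[(d>0)]; s=Q[(np.hypot(Q[:,0]-.458,Q[:,1]+.3215)<.05)]
    for lo,hi,k in [(.094,.11,'knob top'),(.076,.084,'lid top')]:
        t=s[(s[:,2]>lo)&(s[:,2]<hi)]
        if len(t): print(n,k,len(t),np.median(t[:,2]).round(4),((t.min(0)+t.max(0))/2)[:2].round(4))
    uv=(150,250) if n=='scene' else (441,150)
    print(cv2.projectPoints(np.array([[.458,-.3215,.05]]),cv2.Rodrigues(np.linalg.inv(C[2])[:3,:3])[0],np.linalg.inv(C[2])[:3,3],C[0],C[1])[0].ravel())
    p=cv2.projectPoints(np.array([[.458,-.3215,.05]]),cv2.Rodrigues(np.linalg.inv(C[2])[:3,:3])[0],np.linalg.inv(C[2])[:3,3],C[0],C[1])[0].ravel().astype(int)
    S.append(cv2.resize(im[max(0,p[1]-60):p[1]+60,p[0]-60:p[0]+60],(390,390),interpolation=cv2.INTER_CUBIC))
cv2.imwrite('pics/fin.png',np.hstack(S)[:,:,::-1])
E
```

```text
t: 38.3
eef_pos: [0.4971, -0.0925, 0.2459]
tool_rot: [-0.0, 0.708, 0.707, -0.0]
contact_force: [0.4, -0.0, 0.3]
gripper_width: 0.819
lid [ 0.4574  -0.32195] [ 0.4575 -0.3182] 0.06390000000000001 0.06359999999999999
scene knob top 73 0.0982 [ 0.4579 -0.3216]
scene lid top 525 0.0805 [ 0.4576 -0.3226]
[158.89255676 259.33086261]
side knob top 70 0.0967 [ 0.4575 -0.319 ]
side lid top 500 0.0789 [ 0.4581 -0.3183]
[444.12350798 150.98274897]
```

View pics/fin.png

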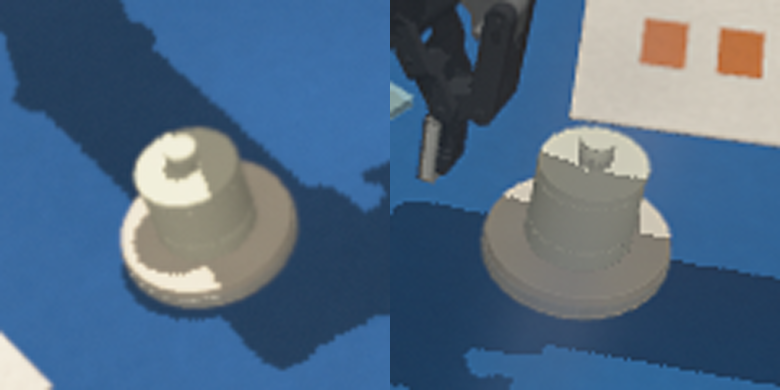

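View pics/scene_f.png

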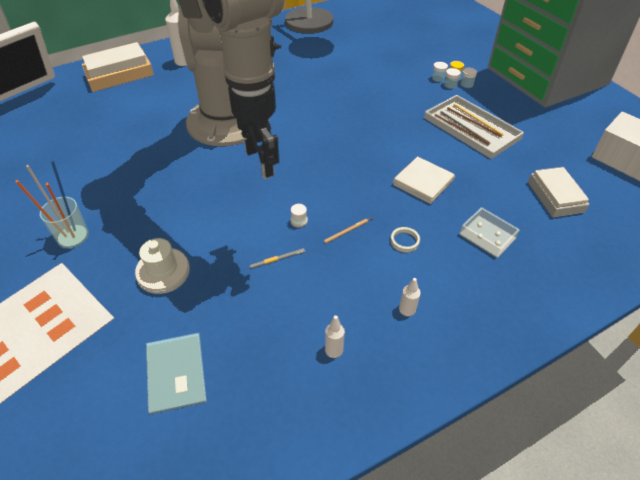

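The fixed views show a straight, closed stack on the round stand at (160,262), knob up. The jar stands at (299,215) and the low collar lies unmoved at (405,239). The lid top is at 80 mm as expected. I'll hand in.

```bash
python3 -c "
from station import bot
print(bot.hand_in())"
```

```text
the job is handed in; nothing more can be done
None
```

I assembled the firing box on the round stand in the order asked: dish, rack of crowns upright inside it, tall collar, then lid with its knob up. I handed it in after about 38 s of the allowed 106 s.

- **Alignment:** In the wrist-camera checks, the dish, rack, collar and lid centres all lay within about 1 mm of each other and of the stand's centre. Each piece touched down at its expected height with light contact, at most 14 N.
- **Final view:** The fixed cameras showed a closed, straight stack with the lid top at about 80 mm, as the sizes require. The jar was standing and the low collar had not moved.
- **Disagreement between cameras:** The side camera's depth put the lid and knob about 3 mm off in y from the wrist and scene readings. I put that down to that view's one-sided visibility and the calibration error, and made no correction.
- **Odd reading:** One early wrist depth reading of the stand top was about 18 mm too high. I ignored it because the stand's apparent size and the other cameras agreed on 24 mm.

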